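# Set up the brewery wash-up station

## Robot

A 6-joint arm with a two-finger parallel gripper is mounted at the origin on the work surface. World frame = base frame: x ahead of the robot, y to its left, z up, the work surface at z = 0. Lengths are in m, angles in rad, forces in N, time in s.
With the tool pointing down it reaches from about 0.325 to 0.85 m from the base axis. Payload 4.4 kg.
Tool frame: the origin (TCP) lies on the centre line of the jaws, within the pads' length; the fingertips stand 14 mm ahead of it and the grasp point (between the pads) lies 5 mm behind it; z points along the fingers, y is the direction in which the jaws open and shut (so a half turn about z gives the same grasp; the last joint's range is limited). The gripper opens to 94 mm and grips with 3 to 60 N. Pads are 16 mm wide; open, the fingers measure 119 mm over their backs; the gripper's body (75 mm by 177 mm) begins 78 mm behind the grasp point.
Start: joints at [1.188, 0.207, 1.542, -0, 1.393, -0.15], TCP at [0.132, 0.56, 0.219] pointing down, gripper open.
Joint ranges: [-2.73, 2.73], [-0.86, 2.22], [0.23, 2.46], [-1.11, 4.25], [0.08, 2.63], [-2.82, 2.82]. Speed limits (rad/s): [2.79, 2.79, 3.14, 3.14, 3.14, 3.14].

## Interface

Orientations are given as [roll, pitch, yaw] about the fixed x, y, z axes, in that order (R = Rz(yaw) Ry(pitch) Rx(roll)).
In Python, from cell import status, cams, workorder, nets gives the robot as it stands.
- The arm moves only by the tool apply_moves, never from a script. Its argument "increments" is a list of rows, each an object with "offset": the shift along the world's x, y, z in m, a list of three; "delta_rot": the turn, a rotation vector about the world's x, y, z in degrees, a list of three; "gripper": the finger opening in m, from 0 to 0.094. In form: [{"offset": [tx, ty, tz], "delta_rot": [wx, wy, wz], "gripper": gripper}, ...]. A call has 1 to 5 rows; each row shifts and turns the pose as measured when the row begins; what a row does not reach is not made up. A row lasts 1/8 s, in which the tool goes at most 62.5 mm and 10.7 degrees, less where a joint would pass 70% of its speed; a pose out of reach is approached as far as the arm can. A call with a gripper value outside its range is refused whole. The fingers move at their own pace and stop on an object; "grip_force" is the grip in N (left out, the last holds). Time passes only in rows, so rows that do not move let the fingers close. It gives the time, the measured TCP pose, the force and the opening at its end, in the units of the state.
- status.read_state(): the state, without advancing time (a new reading comes with each control period).
- cams.get_image(name): name is "scene" or "side" or "wrist"; returns (picture, depth): 480x640x3 uint8, red, green, blue; 480x640 float32, m along the optical axis (not along the pixel's ray), 0 where there is no reading.
- cams.camera_params(name): a dict with "mtx" (3x3 intrinsics, pixels), "R" (3x3) and "t" (3): a world point X has camera coordinates R X + t. Camera axes: x right, y down, z forward; pixel columns grow to the right and rows downward; lengths in m; the calibration is good to about 2 mm. A picture is of the moment at which its call begins: read the wrist's pose just before it. camera_params takes no time and is no camera call; for the wrist camera it gives the pose at the moment of the call.
- workorder.finish_job(): hands the job in, once; it reports no verdict.
Trained networks look in the newest picture that a camera, given by its name, has taken for a name from the list of things; names that differ only in an ending like _2 or _b are one class to them, and where a whole thing is asked for, a point or a joint stands for the part that bears it (a point fixed in the world has none). Each returns a list of dicts, best first, with "confidence" (0 to 1); they miss things now and then, are a little off and sometimes report something else, mostly with a low value. They report only what shows in the picture. A call takes as long as a camera call.
- nets.spot_in(camera, query): "bbox" ([centre column, centre row, width, height] as shares, 0 to 1, of the picture: columns of its width, rows of its height, round what is visible of it).
The state is a dict: "t": time; "q": joint angles; "qvel": joint speeds; "joint_torque": joint torques, N m; "tcp_pos": TCP position; "eef_rot": TCP orientation; "force": force on the tool from outside, world axes, zero at the start; "torque": the same for the moment, N m; "finger_gap": opening from 0.0 (shut) to 1.0 (fully open).
Only numpy, scipy, OpenCV 4.12 (cv2) and the standard library are available. Lean on these libraries where they do the work, as an engineer would, in place of code of your own. Each camera call takes 0.05 s, during which the arm holds its last target.

## Task

Get the wash-up station ready: take every canister off the raised stand by its handle and stand it upright on the drain mat beside it, and hang every saddle bracket astride the drip rail. Move the scrubbing head from its holder into the washer's chuck, shank all the way down, then turn the chuck sleeve clockwise until the jaws clamp the shank tight. Leave the two small jars alone, and put right anything that gets knocked out of place.

Things in the scene. Friction and masses are not known exactly. Their poses are not given: they have to be found in the camera images.
- washer: fixed spindle washer: grey motor box 130 x 130 x 75 mm carrying a keyless chuck that points straight up. Origin: centre of the underside on the table, z up
- chuck_axis (a point): point on the vertical chuck axis level with the sleeve's top, 127 mm above the table. The bore runs 42 mm down from here to a solid floor; the open jaws leave a clear circle of 24 to 28 mm; the jaws stand 3 mm above this point. Grip the sleeve about 13 mm below this point: it is 49 to 50 mm across, 40 mm tall, from 86 to 126 mm above the table
- sleeve (a joint): turn of the black ribbed chuck sleeve, rad: 0 = wide open, growing CLOCKWISE seen from above to at most 3.6; starts at 0 to 0.8. Each jaw face moves in 2 mm per rad from 14 mm off the axis, so the three coupled jaws meet the 16 mm shank at about 3.0. Friction 0.15 N m, stays where left; goes stiff on the shank, where a twist of 0.4 N m or more clamps it
- jaw0: chuck jaw 0: steel block 12 mm wide, 43 mm tall, sliding toward the chuck axis. Origin on the chuck axis at the bore floor, at all times
- jaw1: chuck jaw 1: steel block 12 mm wide, 43 mm tall, sliding toward the chuck axis. Origin on the chuck axis at the bore floor, at all times
- jaw2: chuck jaw 2: steel block 12 mm wide, 43 mm tall, sliding toward the chuck axis. Origin on the chuck axis at the bore floor, at all times
- holder: fixed grey plastic block 70 x 70 x 50 mm near the washer, with a hole 24 mm wide and 40 mm deep in its top, in which the scrubbing head waits. Origin: centre of the underside
- head: scrubbing head, 0.12 kg, 86 mm overall: hard white plastic drum 36 mm across, 26 mm tall, with an 8 mm dome (26 mm across at its top), on a steel shank 16 mm thick, 52 mm long. Origin: free end of the shank; z along the shank to the drum (drum at z = 52 to 78 mm). Stands in the holder, shank down, its end 10 mm above the table; may lean up to 10 degrees
- stand: fixed raised stand 160 (x) x 250 (y) mm, flat top 60 mm above the table. Origin: centre under it, at table height
- mat: fixed black drain mat 150 (x) x 270 (y) x 4 mm, on the robot's side of the stand. Origin: centre of its underside
- can0: closed steel canister, 84 mm across, 88 mm tall, 0.35 to 0.7 kg, with an upright carrying handle: a black crossbar 12 mm thick (x), 70 mm long (y), centred 130 mm above the origin; between its posts 58 mm are free, and 36 mm below it down to the lid. Origin: centre of the underside. May be absent (one or both are present)
- can1: closed steel canister, 84 mm across, 88 mm tall, 0.35 to 0.7 kg, with an upright carrying handle: a black crossbar 12 mm thick (x), 70 mm long (y), centred 130 mm above the origin; between its posts 58 mm are free, and 36 mm below it down to the lid. Origin: centre of the underside. May be absent (one or both are present)
- rail_mid (a point): fixed drip rail: middle of the axis of its horizontal steel bar, 12 mm thick, 250 mm long along this frame's y, 144 mm above the table, on two posts at its ends (tops at 152 mm)
- bracket0: bent steel saddle bracket, 0.16 kg, like an inverted U with a ridge: two legs 70 mm tall, 64 mm apart inside along its x, 36 mm wide along its y, roof ridge along y, and on top an upright grip tab 10 mm thick (x), 36 mm wide (y), from 87 to 121 mm above the origin. Origin: centre between the feet, at their level. Starts standing on its feet. May be absent (two or three are present)
- bracket1: bent steel saddle bracket, 0.16 kg, like an inverted U with a ridge: two legs 70 mm tall, 64 mm apart inside along its x, 36 mm wide along its y, roof ridge along y, and on top an upright grip tab 10 mm thick (x), 36 mm wide (y), from 87 to 121 mm above the origin. Origin: centre between the feet, at their level. Starts standing on its feet. May be absent (two or three are present)
- bracket2: bent steel saddle bracket, 0.16 kg, like an inverted U with a ridge: two legs 70 mm tall, 64 mm apart inside along its x, 36 mm wide along its y, roof ridge along y, and on top an upright grip tab 10 mm thick (x), 36 mm wide (y), from 87 to 121 mm above the origin. Origin: centre between the feet, at their level. Starts standing on its feet. May be absent (two or three are present)
- bracket0_crook (a point): underside of the roof ridge of bracket0, 85 mm above its feet: the point that comes to rest on top of the bar
- bracket1_crook (a point): underside of the roof ridge of bracket1, 85 mm above its feet: the point that comes to rest on top of the bar
- bracket2_crook (a point): underside of the roof ridge of bracket2, 85 mm above its feet: the point that comes to rest on top of the bar
- hop_jar: bystander, leave alone: small screw-top jar, 50 mm across, 70 mm tall, between the brackets and the rail. Origin: centre of the underside
- yeast_jar: bystander, leave alone: small screw-top jar, 50 mm across, 70 mm tall, near the holder. Origin: centre of the underside

How it is judged:
On the way, in this order (a step that is already met when the one before it is completed fails the run):
1. the scrubbing head stands in the chuck, shank down to the bore floor (horizontal distance between head and chuck_axis below 0.012 m and z of head in the frame of chuck_axis between -0.05 and -0.036 m and angle between head's own z axis and vertical below 0.3 rad), for 0.2 s.
2. all three jaws clamp the shank (horizontal distance between head and chuck_axis below 0.004 m and z of head in the frame of chuck_axis between -0.05 and -0.036 m and angle between head's own z axis and vertical below 0.1 rad and contact force between head and jaw0 above 3 N and contact force between head and jaw1 above 3 N and contact force between head and jaw2 above 3 N), for 0.2 s.
At the end, for the whole second after the job is handed in: Shank within 6 mm of the bore floor, 4 mm of the axis, upright to 0.1 rad, each jaw pressing over 3 N; canisters upright, still, centres within 45 (x), 105 (y) mm of the mat's centre; brackets at rest astride the bar, ridge within 20 mm sideways, tilt under 0.35 rad, within 115 mm of its middle (all of step 2 and x of can0 in the frame of mat between -0.045 and 0.045 m and y of can0 in the frame of mat between -0.105 and 0.105 m and z of can0 in the frame of mat between -0.003 and 0.012 m and angle between each of can0, can1's own z axis and vertical below 0.1 rad and linear speed of each of can0, can1 below 0.03 m/s and x of can1 in the frame of mat between -0.045 and 0.045 m and y of can1 in the frame of mat between -0.105 and 0.105 m and z of can1 in the frame of mat between -0.003 and 0.012 m and x of bracket0_crook in the frame of rail_mid between -0.02 and 0.02 m and y of bracket0_crook in the frame of rail_mid between -0.115 and 0.115 m and z of bracket0_crook in the frame of rail_mid between -0.004 and 0.022 m and angle between each of bracket0, bracket1, bracket2's own z axis and vertical below 0.35 rad and linear speed of each of bracket0, bracket1, bracket2 below 0.05 m/s and x of bracket1_crook in the frame of rail_mid between -0.02 and 0.02 m and y of bracket1_crook in the frame of rail_mid between -0.115 and 0.115 m and z of bracket1_crook in the frame of rail_mid between -0.004 and 0.022 m and x of bracket2_crook in the frame of rail_mid between -0.02 and 0.02 m and y of bracket2_crook in the frame of rail_mid between -0.115 and 0.115 m and z of bracket2_crook in the frame of rail_mid between -0.004 and 0.022 m); the robot touches nothing.
It fails at once if the hop jar is displaced by more than 3 cm (distance of hop_jar from where it was at the start of the episode above 0.03 m).
It fails at once if the yeast jar is displaced by more than 3 cm (distance of yeast_jar from where it was at the start of the episode above 0.03 m).
Of can0, can1 only 1 to 2 are there at a start; the rules pass over those that are not, and their reading is None.
Of bracket0, bracket1, bracket2 only 2 to 3 are there at a start; the rules pass over those that are not, and their reading is None.
At some moment in a run one of can0, can1 may be knocked a few centimetres aside while the robot is not near it.
It also fails if it takes over 210 s, if anything falls off the work surface, if the arm or the gripper's body presses on something with over 40 N, if the wrist force passes 120 N, or if a joint passes its speed limit or range.

## Working session

There is one attempt and no reset: what is moved stays moved. The work goes in short steps, Python scripts to look and compute and a tool call to move; the robot and the scene stay as the last step left them, time stands still between calls to the robot, and variables do not carry over. Pictures are saved under pics/ and viewed, and the job is handed in when it is done.

Besides the shell and the picture viewer there is one more tool, called as a command line: name --argument value ..., lists and objects as JSON in quotes. apply_moves: Moves the arm, as the interface text tells. Its arguments: {"type":"object","properties":{"increments":{"type":"array"},"grip_force":{"type":"number"}},"required":["increments"]}

```bash
mkdir -p pics; ls
cat > h.py <<'E'
import numpy as np, cv2
from cell import status, cams, workorder, nets
def grab(name, fn=None):
    P=cams.camera_params(name); im,d=cams.get_image(name)
    if fn: cv2.imwrite('pics/'+fn, cv2.cvtColor(im,cv2.COLOR_RGB2BGR))
    return im,d,P
def world(d,P):
    K=np.array(P['mtx']);R=np.array(P['R']);t=np.array(P['t'])
    v,u=np.mgrid[0:480,0:640]
    X=np.stack([(u-K[0,2])/K[0,0]*d,(v-K[1,2])/K[1,1]*d,d],-1)
    return (X-t)@R
def proj(X,P):
    K=np.array(P['mtx']);c=np.array(P['R'])@np.array(X)+np.array(P['t']);p=K@c;return p[:2]/p[2]
E
python3 - <<'E'
from h import *
print(status.read_state())
for n in ['scene','side','wrist']:
    im,d,P=grab(n,n+'0.png'); print(n,P, d[d>0].min(), d.max())
    for q in ['washer','holder','head','can0','bracket0','hop_jar','yeast_jar','mat','stand','rail_mid','sleeve']:
        try: print(q,[(round(r['confidence'],2),[round(a*b) for a,b in zip(r['bbox'],[640,480,640,480])]) for r in nets.spot_in(n,q)])
        except Exception as e: print(q,e)
E
```

```text
pics
{'t': 0.0, 'q': array([ 1.18851694e+00,  2.07413341e-01,  1.54288796e+00,  1.29979274e-05,
        1.39348765e+00, -1.50526700e-01]), 'qvel': array([ 0.00130131,  0.00091777, -0.00033972, -0.0006682 , -0.00122065,
        0.00142175]), 'joint_torque': array([-8.61355857e-04, -3.70869541e+01, -2.81420392e+01,  6.97087264e-02,
        3.60282313e-02, -1.47413693e-04]), 'tcp_pos': array([0.13180948, 0.55892481, 0.21832585]), 'eef_rot': array([-3.13942311e+00, -3.41997997e-04,  2.90983729e+00]), 'force': array([-0.24202074,  0.37487512, -0.23127266]), 'torque': array([-1.49269588e-05,  6.12893035e-03, -2.35705275e-02]), 'finger_gap': 1.001979462895131}
scene {'mtx': array([[474.65695708,   0.        , 319.88398476],
       [  0.        , 474.65695708, 229.74876306],
       [  0.        ,   0.        ,   1.        ]]), 'R': array([[-0.6900952 ,  0.72367612, -0.00784108],
       [ 0.55173823,  0.51906255, -0.65280854],
       [-0.46835194, -0.45482627, -0.75748236]]), 't': array([ 0.36480832, -0.20158081,  1.28821733])} 0.666645 3.481293
washer [(0.69, [273, 196, 40, 34]), (0.67, [212
[... 1347 characters left out ...]
])]
rail_mid [(0.76, [224, 252, 121, 153]), (0.6, [354, 251, 44, 67])]
sleeve [(0.67, [338, 151, 24, 30])]
wrist {'mtx': array([[432.3932709 ,   0.        , 322.89301009],
       [  0.        , 432.3932709 , 235.264818  ],
       [  0.        ,   0.        ,   1.        ]]), 'R': array([[ 2.29915170e-01,  9.73210348e-01, -7.95763276e-04],
       [ 9.41439715e-01, -2.22202178e-01,  2.53608862e-01],
       [ 2.46637949e-01, -5.90576877e-02, -9.67306524e-01]]), 't': array([-0.57543173, -0.02599054,  0.39106767])} 0.06481608 1.2083784
washer []
holder [(0.69, [194, 454, 142, 51])]
head []
can0 []
bracket0 []
hop_jar []
yeast_jar []
mat [(0.95, [193, 453, 139, 54])]
stand []
rail_mid []
sleeve []
```

View pics/scene0.png

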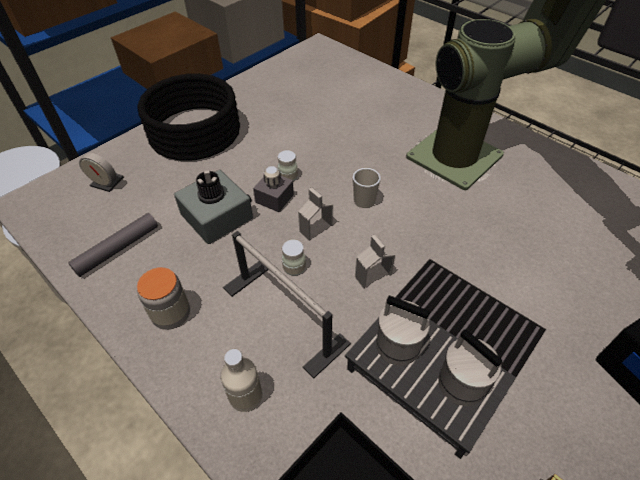

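View pics/side0.png

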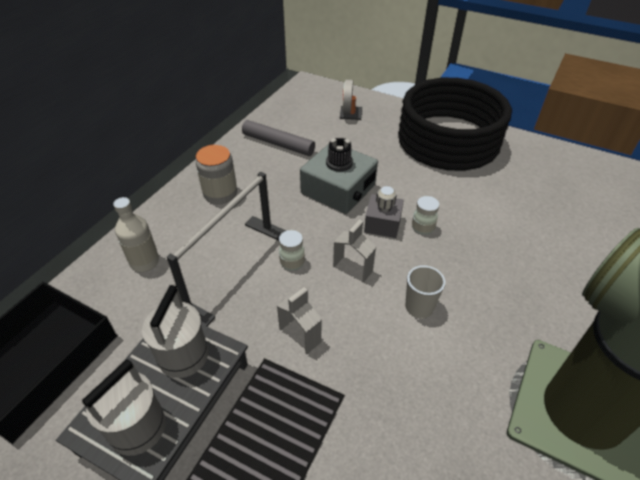

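View pics/wrist0.png

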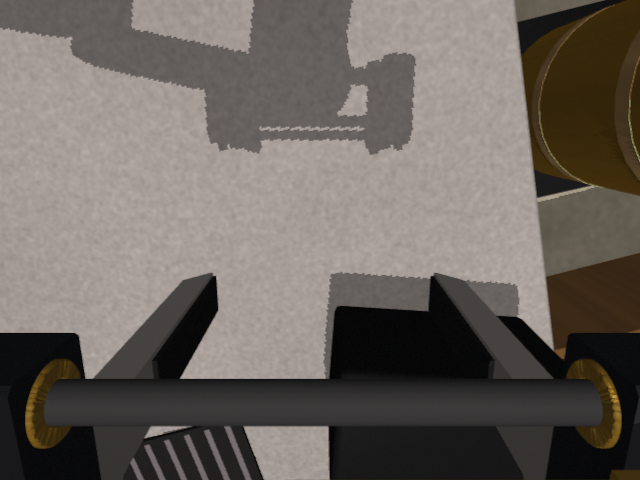

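Two canisters on the stand and two brackets; the scene view has the washer at (212,208), holder at (273,190), rail (240,240)-(327,315), brackets at (315,214) and (374,262), and cans at (403,331) and (470,368). Next I locate each one metrically from both views.

```bash
cat > map.py <<'E'
from h import *
import sys
tag=sys.argv[1]
res=0.002; x0,x1,y0,y1=-0.1,0.95,-0.75,0.75
clouds=[]
for n in ['scene','side']:
    im,d,P=grab(n,n+tag+'.png'); W=world(d,P)
    np.savez('cl_%s%s.npz'%(n,tag),W=W,im=im,d=d,R=P['R'],t=P['t'],mtx=P['mtx'])
    m=(d>0)&(W[...,2]>-0.02)&(W[...,2]<0.3)
    p=W[m]
    k=(p[:,0]>x0)&(p[:,0]<x1)&(p[:,1]>y0)&(p[:,1]<y1); p=p[k]
    H=np.full((int((x1-x0)/res),int((y1-y0)/res)),-0.02)
    np.maximum.at(H,(((p[:,0]-x0)/res).astype(int),((p[:,1]-y0)/res).astype(int)),p[:,2])
    clouds.append(H)
    g=np.clip((H+0.02)/0.22*255,0,255).astype(np.uint8)[::-1,::-1]
    cm=cv2.applyColorMap(g,cv2.COLORMAP_JET); 
    for x in np.arange(0,.95,.1):
        r=int((x1-x)/res); cv2.line(cm,(0,r),(cm.shape[1],r),(255,255,255),1); cv2.putText(cm,'%.1f'%x,(0,r),0,.4,(255,255,255))
    for y in np.arange(-.7,.75,.1):
        c=int((y1-y)/res); cv2.line(cm,(c,0),(c,cm.shape[0]),(255,255,255),1); cv2.putText(cm,'%.1f'%y,(c,10),0,.4,(255,255,255))
    cv2.imwrite('pics/map_%s%s.png'%(n,tag),cm)
E
python3 map.py 1
```

```text
(no output)
```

View pics/map_scene1.png

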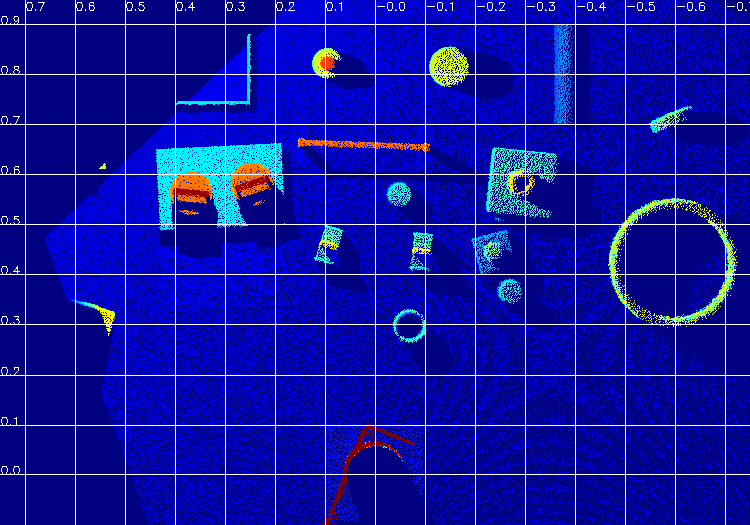

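View pics/map_side1.png

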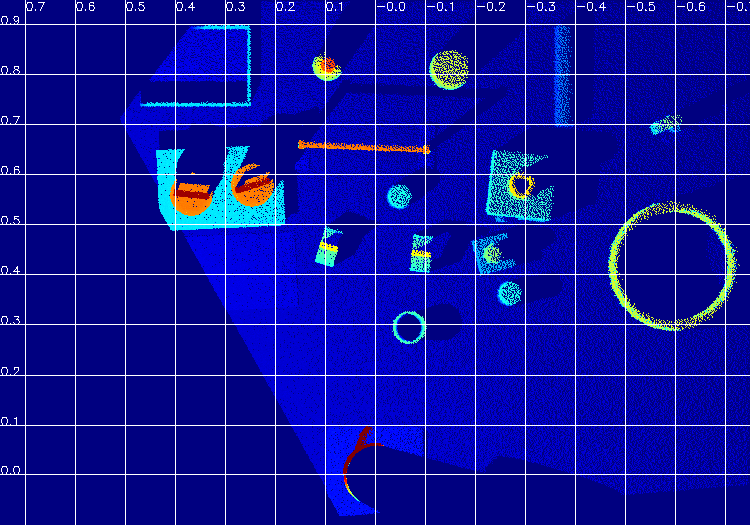

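The height maps agree between views: cans near (0.57,0.37) and (0.58,0.25), rail at x≈0.655, brackets at (0.45,0.09) and (0.45,-0.09), holder at (0.45,-0.23), washer at (0.585,-0.29). I'll fit each precisely.

```bash
cat > fit.py <<'E'
from h import *
import sys
tag=sys.argv[1]
for n in ['scene','side']:
    f=np.load('cl_%s%s.npz'%(n,tag)); W=f['W'];d=f['d']
    p=W[d>0]
    def box(a,b,c,e,z0,z1):
        return p[(p[:,0]>a)&(p[:,0]<b)&(p[:,1]>c)&(p[:,1]<e)&(p[:,2]>z0)&(p[:,2]<z1)]
    def rect(q,nm):
        if len(q)<10: print(n,nm,'few',len(q)); return
        r=cv2.minAreaRect(q[:,:2].astype(np.float32)); 
        c=np.cov(q[:,:2].T); w,v=np.linalg.eigh(c); a=v[:,1]
        print(n,nm,len(q),'ctr',np.round(r[0],4),'size',np.round(r[1],4),'mean',np.round(q[:,:2].mean(0),4),'axis deg',round(np.degrees(np.arctan2(a[1],a[0])),1),'ztop',np.round(np.percentile(q[:,2],[5,50,97]),4))
    def circ(q,nm):
        A=np.c_[2*q[:,:2],np.ones(len(q))]; s=np.linalg.lstsq(A,(q[:,:2]**2).sum(1),rcond=None)[0]
        print(n,nm,len(q),'circ',np.round(s[:2],4),'r',round(np.sqrt(s[2]+s[0]**2+s[1]**2),4),'z',np.round(np.percentile(q[:,2],[5,50,95]),4),'enc',np.round(cv2.minEnclosingCircle(q[:,:2].astype(np.float32)),4) if 0 else [np.round(x,4) for x in cv2.minEnclosingCircle(q[:,:2].astype(np.float32))])
    rect(box(.5,.65,.31,.44,.175,.22),'canA handle'); rect(box(.5,.65,.19,.31,.175,.22),'canB handle')
    circ(box(.5,.65,.31,.44,.14,.155),'canA lid');circ(box(.5,.65,.19,.31,.14,.155),'canB lid')
    rect(box(.36,.53,.05,.15,.105,.14),'brA tab'); rect(box(.36,.53,-.14,-.05,.105,.14),'brB tab')
    rect(box(.36,.53,.05,.15,.03,.14),'brA all'); rect(box(.36,.53,-.14,-.05,.03,.14),'brB all')
    rect(box(.6,.7,-.09,.14,.13,.147),'rail'); rect(box(.6,.7,-.13,.2,.13,.17),'railfull')
    rect(box(.38,.5,-.31,-.18,.045,.054),'holder top')
    q=box(.38,.5,-.31,-.18,.06,.12); circ(q,'head'); circ(box(.38,.5,-.31,-.18,.066,.082),'drum side'); circ(box(.38,.5,-.31,-.18,.090,.12),'dometop')
    rect(box(.48,.7,-.4,-.2,.07,.079),'washer top')
    circ(box(.54,.63,-.34,-.24,.09,.121),'sleeve side'); circ(box(.54,.63,-.34,-.24,.1225,.14),'sleeve top')
    circ(box(.5,.62,-.1,0,.03,.09),'hop'); circ(box(.3,.42,-.32,-.22,.03,.09),'yeast')
    rect(box(.4,.75,.15,.5,.052,.066),'stand')
E
python3 fit.py 1
```

```text
scene canA handle 497 ctr [0.5636 0.3673] size [0.0706 0.0136] mean [0.5658 0.3688] axis deg 84.3 ztop [0.1832 0.1942 0.1969]
scene canB handle 416 ctr [0.5825 0.2457] size [0.0138 0.0697] mean [0.5838 0.2469] axis deg 107.8 ztop [0.1831 0.1942 0.1971]
scene canA lid 1651 circ [0.5687 0.3685] r 0.0278 z [0.1427 0.1466 0.1492] enc [array([0.5635, 0.3678]), np.float64(0.0431)]
scene canB lid 1403 circ [0.588  0.2482] r 0.0273 z [0.1429 0.1466 0.1492] enc [array([0.5823, 0.2447]), np.float64(0.0431)]
scene brA tab 133 ctr [0.4606 0.0929] size [0.0359 0.0113] mean [0.4619 0.0938] axis deg 74.3 ztop [0.1068 0.1182 0.1226]
scene brB tab 115 ctr [ 0.4478 -0.0941] size [0.0395 0.0117] mean [ 0.4487 -0.0903] axis deg 86.7 ztop [0.1061 0.1181 0.1227]
scene brA all 809 ctr [0.4598 0.0923] size [0.0385 0.0737] mean [0.4676 0.0928] axis deg 155.9 ztop [0.036  0.0783 0.1209]
scene brB all 706 ctr [ 0.446  -0.0936] size [0.0406 0.0758] mean [ 0.4543 -0.0907] axis deg 167.1 ztop [0.0368 0.0775 0.1211]
scene rail 220 ctr [0.6595 0.0248] size [0.2289 0.0133] mean [0.6637 0.0337] axis deg 87.9 ztop [0.
[... 3201 characters left out ...]
.1302 0.1284] mean [ 0.5711 -0.2793] axis deg -148.8 ztop [0.0705 0.0725 0.0759]
side sleeve side 360 circ [ 0.5785 -0.2909] r 0.0213 z [0.0916 0.1086 0.1196] enc [array([ 0.5791, -0.2913]), np.float64(0.0261)]
side sleeve top 164 circ [ 0.5794 -0.2939] r 0.02 z [0.1227 0.1242 0.1285] enc [array([ 0.5792, -0.2946]), np.float64(0.0258)]
side hop 642 circ [ 0.5556 -0.047 ] r 0.018 z [0.033  0.0638 0.0691] enc [array([ 0.5567, -0.0482]), np.float64(0.0255)]
side yeast 675 circ [ 0.3818 -0.2575] r 0.0292 z [0.0339 0.0566 0.0692] enc [array([ 0.3843, -0.2563]), np.float64(0.0499)]
side stand 9801 ctr [0.622 0.302] size [0.2571 0.3067] mean [0.5633 0.3298] axis deg 60.7 ztop [0.0552 0.0577 0.0606]
```

Run:
```python
from h import *
for n,b in [('scene',(170,150,340,300)),('side',(250,120,460,300)),('scene',(330,230,550,460))]:
    im=cv2.imread('pics/%s1.png'%n); x0,y0,x1,y1=b
    c=cv2.resize(im[y0:y1,x0:x1],None,fx=3.5,fy=3.5,interpolation=cv2.INTER_CUBIC)
    cv2.imwrite('pics/z_%s_%d.png'%(n,x0),c)
```

```text
(no output)
```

View pics/z_scene_170.png

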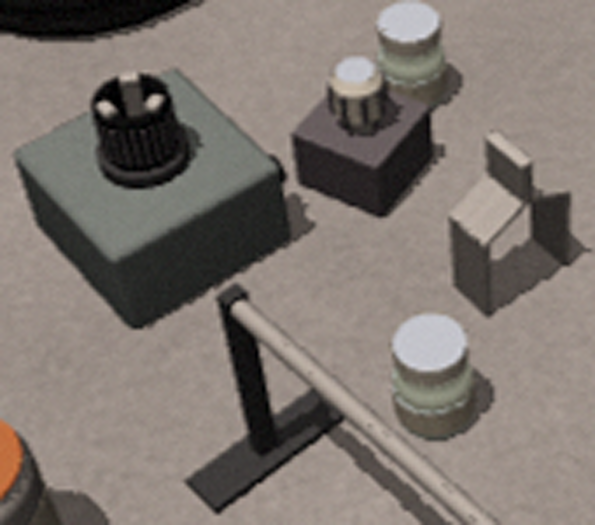

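View pics/z_scene_330.png

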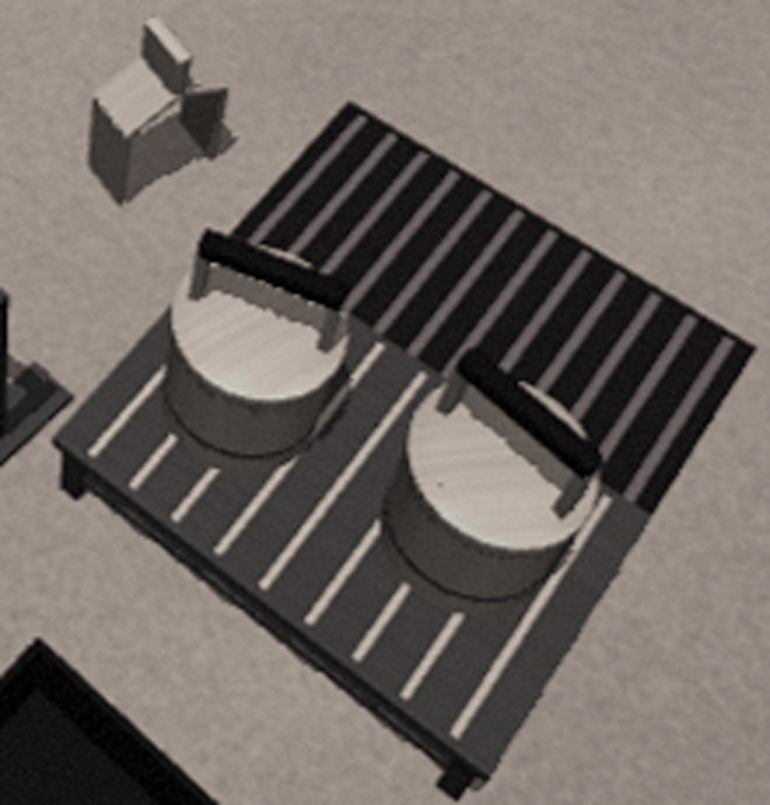

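Scene and side agree to about 4 mm, with an x bias between the calibrations, so I average them. I'll start with the scrubbing head and look at it from the wrist camera first. Path and camera geometry next.

Run:
```python
from h import *
from scipy.spatial.transform import Rotation as Ro
s=status.read_state(); P=cams.camera_params('wrist')
C=-np.array(P['R']).T@np.array(P['t']); Rt=Ro.from_euler('xyz',s['eef_rot']).as_matrix()
print('cam in tool',Rt.T@(C-s['tcp_pos'])); print('cam axes in tool\n',Rt.T@np.array(P['R']).T)
# mat
for n in ['scene','side']:
    f=np.load('cl_%s1.npz'%n); W=f['W'];im=f['im'].astype(int)
    m=(im.max(2)<60)&(abs(W[...,2]-.004)<.006)&(W[...,0]>.3)&(W[...,0]<.52)&(W[...,1]>.1)&(W[...,1]<.5)
    m=cv2.morphologyEx(m.astype(np.uint8),cv2.MORPH_OPEN,np.ones((3,3)))
    m=cv2.morphologyEx(m,cv2.MORPH_CLOSE,np.ones((15,15)))
    nl,l,st,ce=cv2.connectedComponentsWithStats(m); k=1+np.argmax(st[1:,4])
    q=W[(l==k)&(f['d']>0)]; print(n,cv2.minAreaRect(q[:,:2].astype(np.float32)),np.median(q[:,2]))
    m=(abs(W[...,2]-.059)<.006)&(W[...,0]>.45)&(W[...,0]<.7)&(W[...,1]>.15)&(W[...,1]<.46)
    q=W[m];print('stand',np.percentile(q,[1,99],axis=0))
```

```text
cam in tool [ 0.07393433  0.00076399 -0.16495606]
cam axes in tool
 [[-1.99707621e-04 -9.67307406e-01 -2.53606668e-01]
 [ 9.99999687e-01  8.13989710e-07 -7.90574388e-04]
 [ 7.64934894e-04 -2.53606747e-01  9.67307104e-01]]
scene ((0.4492596983909607, 0.2951527237892151), (0.2363547533750534, 0.26936987042427063), 2.0321834087371826) 0.0036709284328630652
stand [[0.49813295 0.1873572  0.05538584]
 [0.65999152 0.43355388 0.06318738]]
side ((0.4071499705314636, 0.26487284898757935), (0.15282386541366577, 0.2139718383550644), 2.844815731048584) 0.0018659288879671425
stand [[0.49233687 0.18405373 0.05439721]
 [0.65151425 0.43334937 0.06220234]]
```

apply_moves --increments '[{"offset": [0.03,-0.045,0.02],"delta_rot": [0,0,-10],"gripper": 0.07},{"offset": [0.034,-0.05,0.015],"delta_rot": [0,0,-10],"gripper": 0.07},{"offset": [0.034,-0.05,0.01],"delta_rot": [0,0,-10],"gripper": 0.07},{"offset": [0.034,-0.05,0.01],"delta_rot": [0,0,-10],"gripper": 0.07},{"offset": [0.034,-0.05,0.01],"delta_rot": [0,0,-10],"gripper": 0.07}]'

```text
t: 2.52
tcp_pos: [0.2993, 0.3106, 0.2849]
eef_rot: [3.141, -0.0, 2.018]
force: [1.4, 0.4, 0.4]
finger_gap: 0.747
```

apply_moves --increments '[{"offset": [0.0146,-0.055,-0.005],"delta_rot": [0,0,-9.8],"gripper": 0.07},{"offset": [0.0146,-0.055,-0.005],"delta_rot": [0,0,-9.8],"gripper": 0.07},{"offset": [0.0146,-0.055,-0.005],"delta_rot": [0,0,-9.8],"gripper": 0.07},{"offset": [0.0146,-0.055,-0.005],"delta_rot": [0,0,-9.8],"gripper": 0.07},{"offset": [0.0146,-0.055,-0.005],"delta_rot": [0,0,-9.8],"gripper": 0.07}]'

```text
t: 3.15
tcp_pos: [0.376, 0.0272, 0.2629]
eef_rot: [3.129, -0.002, 1.134]
force: [0.6, -0.9, 0.3]
finger_gap: 0.744
```

apply_moves --increments '[{"offset": [0.0146,-0.055,-0.006],"delta_rot": [0,0,-9.8],"gripper": 0.07},{"offset": [0.0146,-0.055,-0.006],"delta_rot": [0,0,-9.8],"gripper": 0.07},{"offset": [0.0146,-0.055,-0.006],"delta_rot": [0,0,-9.8],"gripper": 0.07},{"offset": [0.0146,-0.055,-0.006],"delta_rot": [0,0,-9.8],"gripper": 0.07},{"offset": [0.0146,-0.055,-0.006],"delta_rot": [0,0,-9.8],"gripper": 0.07}]'

```text
t: 3.78
tcp_pos: [0.4504, -0.2582, 0.234]
eef_rot: [3.124, -0.007, 0.247]
force: [-0.2, 1.2, -0.7]
finger_gap: 0.745
```

apply_moves --increments '[{"offset": [0,0,0],"delta_rot": [0,0,0],"gripper": 0.07}]'

```text
t: 3.9
tcp_pos: [0.4503, -0.2614, 0.2329]
eef_rot: [3.125, -0.006, 0.242]
force: [0.3, 1.5, 0.6]
finger_gap: 0.743
```

Run:
```python
from h import *
s=status.read_state();print(s['tcp_pos'],np.degrees(s['eef_rot']),np.degrees(s['q']))
im,d,P=grab('wrist','w1.png'); np.savez('cl_w1.npz',W=world(d,P),im=im,d=d)
for q in ['head','holder','yeast_jar']: print(q,[(round(r['confidence'],2),[round(a*b) for a,b in zip(r['bbox'],[640,480,640,480])]) for r in nets.spot_in('wrist',q)])
```

```text
[ 0.45033594 -0.26138166  0.23294645] [179.03468433  -0.32493868  13.86476735] [-39.45892292   3.9424572   95.63276572  -0.32140783  79.4566548
  36.73518859]
head [(0.69, [286, 222, 57, 60])]
holder [(0.65, [289, 213, 89, 94]), (0.3, [411, 86, 229, 166])]
yeast_jar [(0.78, [308, 308, 60, 79]), (0.35, [410, 85, 232, 171])]
```

View pics/w1.png

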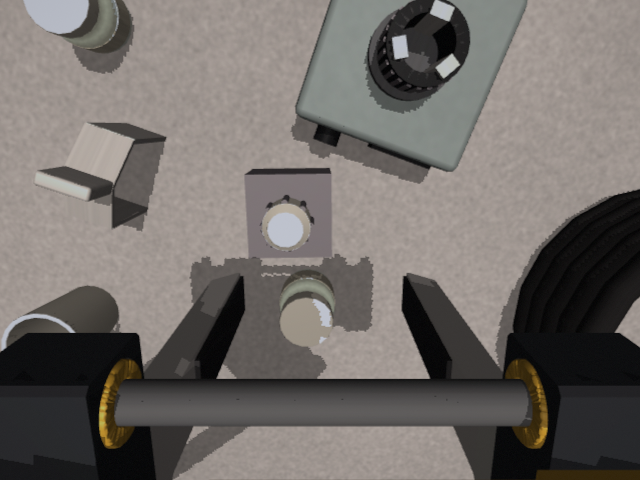

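The wrist view shows the dome at (286,229) over the holder, yeast jar at (308,308) and the open chuck at (420,48). Measuring from it.

```bash
cat > wf.py <<'E'
from h import *
def circ(q,nm):
    c,r=cv2.minEnclosingCircle(q[:,:2].astype(np.float32))
    print(nm,len(q),'enc',np.round(c,4),round(r,4),'z',np.round(np.percentile(q[:,2],[5,50,95]),4)); return c
def sel(W,a,b,c,e,z0,z1):
    return W[(W[...,0]>a)&(W[...,0]<b)&(W[...,1]>c)&(W[...,1]<e)&(W[...,2]>z0)&(W[...,2]<z1)]
E
python3 - <<'E'
from wf import *
f=np.load('cl_w1.npz'); W=f['W']
q=sel(W,.39,.5,-.29,-.19,.092,.12); circ(q,'dome')
circ(sel(W,.40,.5,-.275,-.19,.086,.12),'head>.086'); circ(sel(W,.40,.5,-.275,-.19,.08,.12),'head>.08');circ(sel(W,.40,.5,-.275,-.19,.065,.12),'head>.065')
A=np.c_[q[:,:2],np.ones(len(q))]; s=np.linalg.lstsq(A,q[:,2],rcond=None)[0]; print('dome plane slope deg',np.degrees(s[:2]))
h=sel(W,.38,.5,-.31,-.18,.044,.055); r=cv2.minAreaRect(h[:,:2].astype(np.float32)); print('holder',r,np.median(h[:,2]))
circ(sel(W,.5,.65,-.36,-.24,.12,.129),'sleeve top'); circ(sel(W,.5,.65,-.36,-.24,.1285,.14),'jaws'); circ(sel(W,.5,.65,-.36,-.24,.09,.14),'sleeve')
b=sel(W,.48,.7,-.4,-.2,.068,.08); print('washer',np.median(b[:,2]))
# pixels of dome region
im=f['im'];c=cv2.resize(im[160:270,230:350],None,fx=5,fy=5,interpolation=cv2.INTER_CUBIC);cv2.imwrite('pics/w1z.png',c[...,::-1])
E
```

```text
dome 1321 enc [ 0.4438 -0.2362] 0.016 z [0.0926 0.0954 0.0967]
head>.086 1947 enc [ 0.4434 -0.2365] 0.0205 z [0.0869 0.0947 0.0966]
head>.08 2048 enc [ 0.4436 -0.2364] 0.0205 z [0.086  0.0945 0.0966]
head>.065 2211 enc [ 0.4436 -0.2364] 0.0205 z [0.0758 0.0941 0.0965]
dome plane slope deg [-1.27340292 -0.0229744 ]
holder ((0.425115168094635, -0.24100810289382935), (0.10796917229890823, 0.07032231241464615), 14.337018013000488) 0.049640343304823156
sleeve top 3138 enc [ 0.5805 -0.2934] 0.0259 z [0.1213 0.1258 0.1278]
jaws 960 enc [ 0.5807 -0.2934] 0.0223 z [0.1289 0.1299 0.1311]
sleeve 5624 enc [ 0.5805 -0.2935] 0.0259 z [0.0963 0.1255 0.1303]
washer 0.07477563118468962
```

View pics/w1z.png

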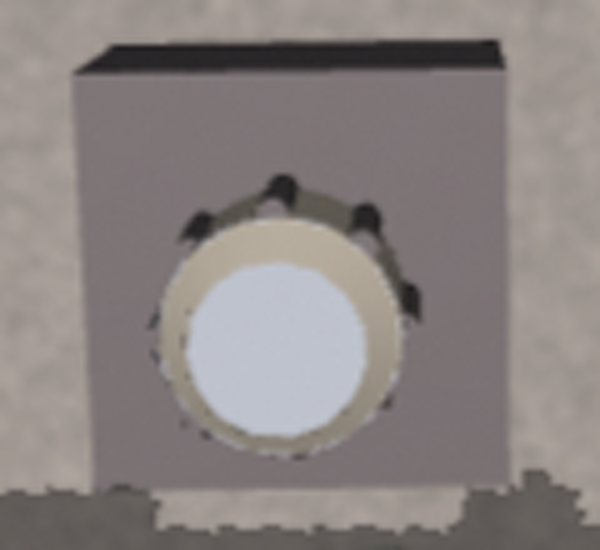

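The head is nearly upright at (0.4437,-0.2363), and the chuck is at (0.5806,-0.2934), consistent over three views. Moving over it.

apply_moves --increments '[{"offset": [-0.0066,0.025,-0.03],"delta_rot": [0.9,0.3,0],"gripper": 0.07},{"offset": [0,0,-0.03],"delta_rot": [0,0,0],"gripper": 0.07},{"offset": [0,0,0],"delta_rot": [0,0,0],"gripper": 0.07}]'

```text
t: 4.47
tcp_pos: [0.444, -0.2271, 0.1756]
eef_rot: [3.138, -0.009, 0.256]
force: [0.9, -0.0, 0.3]
finger_gap: 0.743
```

apply_moves --increments '[{"offset": [-0.0003,-0.0092,0],"delta_rot": [0,0.5,0],"gripper": 0.07},{"offset": [0,0,0],"delta_rot": [0,0,0],"gripper": 0.07}]'

```text
t: 4.72
tcp_pos: [0.4452, -0.2368, 0.1788]
eef_rot: [3.136, -0.003, 0.258]
force: [-0.8, 1.0, 1.2]
finger_gap: 0.746
```

apply_moves --increments '[{"offset": [-0.0015,0.0005,-0.04],"delta_rot": [0.3,0,0],"gripper": 0.07},{"offset": [0,0,-0.04],"delta_rot": [0,0,0],"gripper": 0.07},{"offset": [0,0,0],"delta_rot": [0,0,0],"gripper": 0.07}]'

```text
t: 5.1
tcp_pos: [0.4472, -0.2394, 0.1024]
eef_rot: [3.133, -0.011, 0.258]
force: [0.2, -0.2, -0.1]
finger_gap: 0.742
```

apply_moves --increments '[{"offset": [-0.0035,0.003,-0.013],"delta_rot": [0.5,0.6,0],"gripper": 0.07},{"offset": [0,0,-0.013],"delta_rot": [0,0,0],"gripper": 0.07},{"offset": [0,0,0],"delta_rot": [0,0,0],"gripper": 0.07}]'

```text
t: 5.48
tcp_pos: [0.4465, -0.2386, 0.0792]
eef_rot: [3.139, -0.008, 0.258]
force: [-0.0, -0.7, 0.1]
finger_gap: 0.746
```

apply_moves --increments '[{"offset": [-0.0035,0.003,-0.004],"delta_rot": [0,0.4,0],"gripper": 0.07},{"offset": [0,0,0],"delta_rot": [0,0,0],"gripper": 0.06},{"offset": [0,0,0],"delta_rot": [0,0,0],"gripper": 0.05}]'

```text
t: 5.85
tcp_pos: [0.4437, -0.236, 0.0762]
eef_rot: [3.139, -0.002, 0.258]
force: [0.3, -0.6, 0.4]
finger_gap: 0.571
```

apply_moves --grip_force 20 --increments '[{"offset": [0,0,0],"delta_rot": [0,0,0],"gripper": 0.03},{"offset": [0,0,0],"delta_rot": [0,0,0],"gripper": 0.03},{"offset": [0,0,0],"delta_rot": [0,0,0],"gripper": 0.03},{"offset": [0,0,0],"delta_rot": [0,0,0],"gripper": 0.03}]'

```text
t: 6.35
tcp_pos: [0.4439, -0.2362, 0.0766]
eef_rot: [3.138, -0.002, 0.258]
force: [0.1, 0.2, 1.0]
finger_gap: 0.378
```

apply_moves --increments '[{"offset": [0,0,0.02],"delta_rot": [0,0,0],"gripper": 0.03},{"offset": [0,0,0.04],"delta_rot": [0,0,0],"gripper": 0.03},{"offset": [0,0,0.05],"delta_rot": [0,0,0],"gripper": 0.03},{"offset": [0,0,0.05],"delta_rot": [0,0,0],"gripper": 0.03},{"offset": [0,0,0],"delta_rot": [0,0,0],"gripper": 0.03}]'

```text
t: 6.98
tcp_pos: [0.4414, -0.2344, 0.2388]
eef_rot: [-3.141, 0.001, 0.258]
force: [-0.9, 0.1, -1.7]
finger_gap: 0.379
```

apply_moves --increments '[{"offset": [0.05,-0.02,0.01],"delta_rot": [0,0,0],"gripper": 0.03},{"offset": [0.05,-0.02,0.01],"delta_rot": [0,0,0],"gripper": 0.03},{"offset": [0.037,-0.017,0],"delta_rot": [0,0,0],"gripper": 0.03},{"offset": [0,0,0],"delta_rot": [0,0,0],"gripper": 0.03}]'

```text
t: 7.48
tcp_pos: [0.5758, -0.2887, 0.2483]
eef_rot: [-3.126, 0.014, 0.257]
force: [-0.1, 0.2, -1.4]
finger_gap: 0.38
```

Run:
```python
from h import *
s=status.read_state();print(s['tcp_pos'],np.degrees(s['eef_rot']),s['finger_gap'],s['force'])
for n in ['scene','side']:
    im,d,P=grab(n); W=world(d,P); np.savez('cl_%s2.npz'%n,W=W,im=im,d=d)
    u,v=proj(s['tcp_pos'],P).astype(int); print(u,v)
    cv2.imwrite('pics/%s2z.png'%n,cv2.resize(im[max(0,v-70):v+70,max(0,u-80):u+80],None,fx=5,fy=5,interpolation=cv2.INTER_CUBIC)[...,::-1])
```

```text
[ 0.57581074 -0.28865426  0.24826306] [-179.12447348    0.77396166   14.73266951] 0.37985799324343006 [-0.12746501  0.15866002 -1.42587237]
199 133
342 93
```

View pics/scene2z.png

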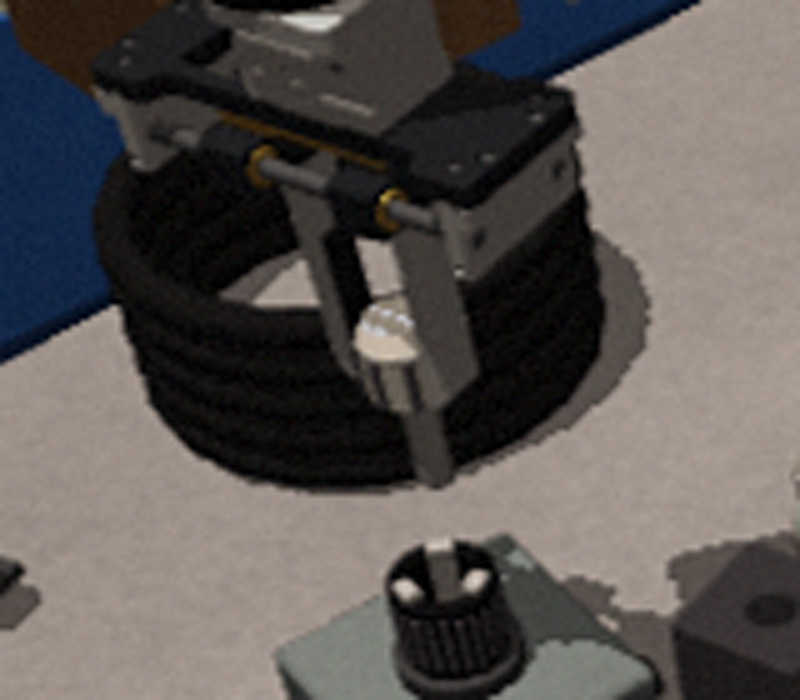

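View pics/side2z.png

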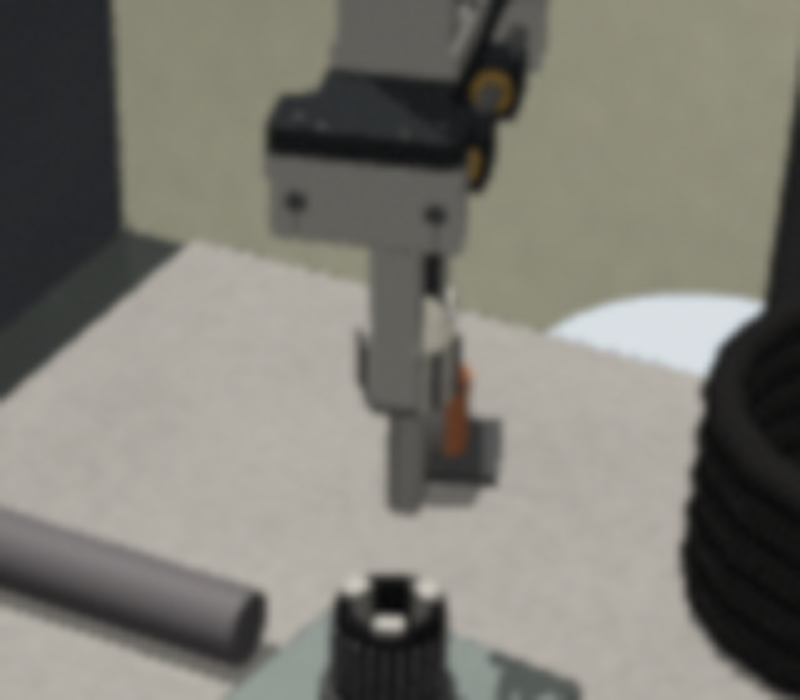

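Run:
```python
from wf import *
from scipy.optimize import least_squares
s=status.read_state();T=s['tcp_pos']
for n in ['scene','side']:
    W=np.load('cl_%s2.npz'%n)['W']
    q=sel(W,T[0]-.03,T[0]+.03,T[1]-.03,T[1]+.03,.187,.226)
    f=lambda p:np.hypot(q[:,0]-p[0]-p[2]*(q[:,2]-.187),q[:,1]-p[1]-p[3]*(q[:,2]-.187))-.008
    r=least_squares(f,[T[0],T[1],0,0],loss='soft_l1',f_scale=.001)
    a=sel(W,T[0]-.03,T[0]+.03,T[1]-.03,T[1]+.03,.15,.26)
    print(n,len(q),'shank at z.187',np.round(r.x[:2],4),'slope deg',np.round(np.degrees(r.x[2:]),1),'rms',np.sqrt(np.mean(r.fun**2)),'minz',a[:,2].min())
    circ(sel(W,.54,.63,-.34,-.24,.1225,.14),'chuck')
```

```text
scene 104 shank at z.187 [ 0.5757 -0.2897] slope deg [1.7 0.6] rms 0.0010611987843998287 minz 0.18197887357049686
chuck 206 enc [ 0.5838 -0.2936] 0.0267 z [0.1232 0.126  0.1308]
side 129 shank at z.187 [ 0.5721 -0.2892] slope deg [ 2.1 -0.3] rms 0.0012279246795621772 minz 0.17912594978642163
chuck 160 enc [ 0.5793 -0.2936] 0.0263 z [0.1228 0.1244 0.1285]
```

apply_moves --increments '[{"offset": [0.0057,-0.0042,-0.02],"delta_rot": [-0.2,-1.9,0],"gripper": 0.03},{"offset": [0,0,0],"delta_rot": [0,0,0],"gripper": 0.03},{"offset": [0,0,0],"delta_rot": [0,0,0],"gripper": 0.03}]'

```text
t: 7.95
tcp_pos: [0.5767, -0.2902, 0.2285]
eef_rot: [-3.135, -0.015, 0.257]
force: [-0.3, -0.0, -0.7]
finger_gap: 0.382
```

```bash
cat > shank.py <<'E'
from wf import *
from scipy.optimize import least_squares
s=status.read_state();T=s['tcp_pos'];print(T,np.degrees(s['eef_rot']))
for n in ['scene','side']:
    im,d,P=grab(n); W=world(d,P)
    zb=T[2]-.060
    q=sel(W,T[0]-.03,T[0]+.03,T[1]-.03,T[1]+.03,max(zb,.133),zb+.038)
    f=lambda p:np.hypot(q[:,0]-p[0]-p[2]*(q[:,2]-zb),q[:,1]-p[1]-p[3]*(q[:,2]-zb))-.008
    r=least_squares(f,[T[0],T[1],0,0],loss='soft_l1',f_scale=.001)
    print(n,len(q),'shank',np.round(r.x[:2],4),'slope deg',np.round(np.degrees(r.x[2:]),1),'to chuck',np.round(np.array({'scene':[.5838,-.2936],'side':[.5793,-.2937]}[n])-r.x[:2],4))
E
python3 shank.py
```

```text
[ 0.57665071 -0.29016429  0.22848971] [-179.64649296   -0.87069654   14.70779092]
scene 99 shank [ 0.5785 -0.2914] slope deg [-1.2  0.2] to chuck [ 0.0053 -0.0022]
side 112 shank [ 0.5764 -0.2912] slope deg [-2.5  0.3] to chuck [ 0.0029 -0.0025]
```

apply_moves --increments '[{"offset": [0.005,-0.0024,-0.015],"delta_rot": [-0.2,0.8,0],"gripper": 0.03},{"offset": [0,0,0],"delta_rot": [0,0,0],"gripper": 0.03},{"offset": [0,0,0],"delta_rot": [0,0,0],"gripper": 0.03}]'

```text
t: 8.43
tcp_pos: [0.5827, -0.2928, 0.2135]
eef_rot: [-3.137, -0.001, 0.257]
force: [0.3, -0.2, -1.8]
finger_gap: 0.377
```

```bash
python3 shank.py
```

```text
[ 0.5827074  -0.29283478  0.21350771] [-1.79714652e+02 -5.15500110e-02  1.47331194e+01]
scene 92 shank [ 0.584  -0.2945] slope deg [0.1 0.8] to chuck [-0.0002  0.0009]
side 102 shank [ 0.5813 -0.2946] slope deg [-0.4  1.9] to chuck [-0.002   0.0009]
```

Aligned to within a millimetre or so; lowering in steps.

apply_moves --increments '[{"offset": [-0.0011,0.0004,-0.013],"delta_rot": [0,0,0],"gripper": 0.03},{"offset": [0,0,-0.013],"delta_rot": [0,0,0],"gripper": 0.03},{"offset": [0,0,0],"delta_rot": [0,0,0],"gripper": 0.03}]'

```text
t: 8.9
tcp_pos: [0.5807, -0.2921, 0.185]
eef_rot: [-3.135, 0.0, 0.257]
force: [0.6, 0.5, -1.4]
finger_gap: 0.382
```

apply_moves --increments '[{"offset": [0.0006,-0.0003,-0.013],"delta_rot": [0,0,0],"gripper": 0.03},{"offset": [0,0,-0.01],"delta_rot": [0,0,0],"gripper": 0.03},{"offset": [0,0,0],"delta_rot": [0,0,0],"gripper": 0.03}]'

```text
t: 9.28
tcp_pos: [0.5811, -0.2923, 0.1599]
eef_rot: [-3.135, 0.001, 0.257]
force: [0.2, -0.1, -1.0]
finger_gap: 0.383
```

apply_moves --increments '[{"offset": [0,0,-0.005],"delta_rot": [0,0,0],"gripper": 0.03},{"offset": [0,0,-0.003],"delta_rot": [0,0,0],"gripper": 0.03},{"offset": [0,0,0],"delta_rot": [0,0,0],"gripper": 0.03}]'

```text
t: 9.65
tcp_pos: [0.5815, -0.2926, 0.152]
eef_rot: [-3.136, -0.0, 0.257]
force: [0.4, 0.6, -0.9]
finger_gap: 0.378
```

apply_moves --increments '[{"offset": [0,0,-0.002],"delta_rot": [0,0,0],"gripper": 0.03},{"offset": [0,0,-0.001],"delta_rot": [0,0,0],"gripper": 0.03}]'

```text
t: 9.9
tcp_pos: [0.5822, -0.2928, 0.1515]
eef_rot: [-3.137, -0.002, 0.257]
force: [-2.1, 1.1, 1.8]
finger_gap: 0.381
```

apply_moves --increments '[{"offset": [0,0,0],"delta_rot": [0,0,0],"gripper": 0.03},{"offset": [0,0,0],"delta_rot": [0,0,0],"gripper": 0.05},{"offset": [0,0,0],"delta_rot": [0,0,0],"gripper": 0.07},{"offset": [0,0,0.02],"delta_rot": [0,0,0],"gripper": 0.09},{"offset": [0,0,0.05],"delta_rot": [0,0,0],"gripper": 0.09}]'

```text
t: 10.52
tcp_pos: [0.58, -0.2914, 0.2187]
eef_rot: [-3.131, 0.004, 0.257]
force: [0.7, -1.0, 0.7]
finger_gap: 0.767
```

apply_moves --increments '[{"offset": [0,0,0.04],"delta_rot": [0,0,0],"gripper": 0.09},{"offset": [0,0,0],"delta_rot": [0,0,0],"gripper": 0.09},{"offset": [0,0,0],"delta_rot": [0,0,0],"gripper": 0.09}]'

```text
t: 10.9
tcp_pos: [0.5827, -0.2932, 0.2685]
eef_rot: [-3.141, -0.005, 0.257]
force: [-0.9, 0.4, 0.7]
finger_gap: 0.955
```

```bash
cat > chk.py <<'E'
from wf import *
import sys
t=sys.argv[1]
s=status.read_state();print(s['tcp_pos'],np.degrees(s['eef_rot']),np.degrees(s['q']).round(1))
for n in ['wrist','scene','side']:
    im,d,P=grab(n,n+t+'.png'); W=world(d,P)
    q=sel(W,.54,.63,-.34,-.24,.163,.185)
    if len(q)>10: circ(q,n+' dome')
    q=sel(W,.54,.63,-.34,-.24,.14,.185)
    if len(q)>10: circ(q,n+' head')
    q=sel(W,.54,.63,-.34,-.24,.09,.127)
    if len(q)>10: circ(q,n+' sleeve')
    u,v=proj([.581,-.293,.14],P).astype(int)
    cv2.imwrite('pics/%s%sz.png'%(n,t),cv2.resize(im[max(0,v-60):v+60,max(0,u-70):u+70],None,fx=4,fy=4,interpolation=cv2.INTER_CUBIC)[...,::-1])
E
python3 chk.py 3
```

```text
[ 0.58268381 -0.29316685  0.26854703] [-179.95395205   -0.28070659   14.71920291] [-34.4  19.3  73.2   0.2  87.4  40.8]
wrist dome 2220 enc [ 0.5827 -0.2935] 0.0191 z [0.1638 0.1701 0.1716]
wrist head 2849 enc [ 0.5817 -0.2927] 0.0206 z [0.1498 0.169  0.1715]
wrist sleeve 1216 enc [ 0.5807 -0.2935] 0.026 z [0.0969 0.1251 0.1266]
scene dome 156 enc [ 0.5859 -0.2923] 0.0189 z [0.1637 0.1694 0.1721]
scene head 321 enc [ 0.5856 -0.2911] 0.0221 z [0.1418 0.1623 0.1716]
scene sleeve 360 enc [ 0.5848 -0.293 ] 0.0263 z [0.0927 0.1138 0.1263]
side dome 126 enc [ 0.5805 -0.2906] 0.0173 z [0.1632 0.1679 0.1703]
side head 322 enc [ 0.5799 -0.293 ] 0.0212 z [0.1418 0.16   0.1693]
side sleeve 440 enc [ 0.5795 -0.2928] 0.0269 z [0.092  0.113  0.1252]
```

View pics/wrist3.png

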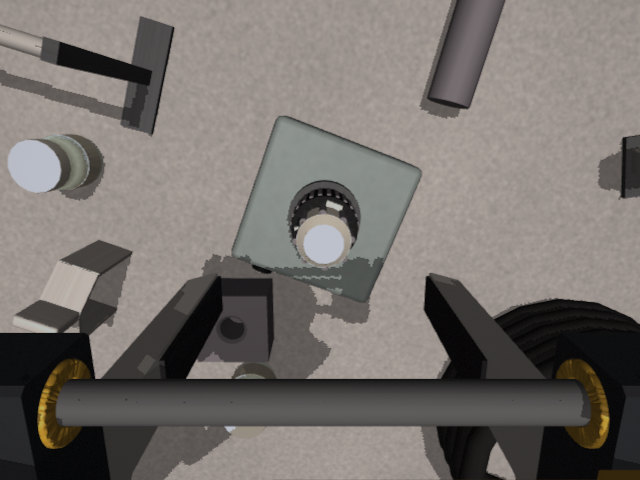

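View pics/side3z.png

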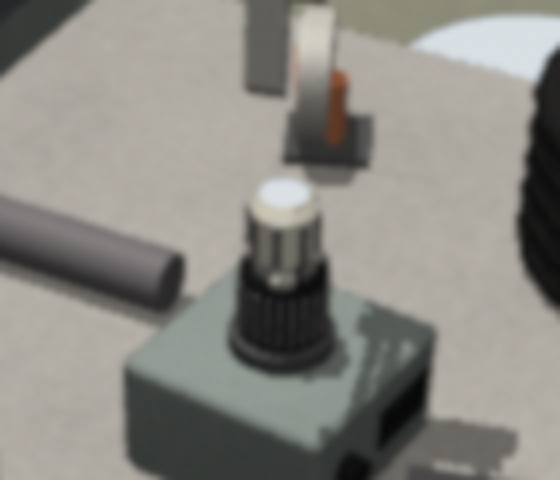

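The head is seated: its top at 0.171 m, upright within a couple of degrees and centred. Next I wind the wrist counter-clockwise to leave range for the clockwise turn.

apply_moves --increments '[{"offset": [0,0,0],"delta_rot": [0,0,10.5],"gripper": 0.09},{"offset": [0,0,0],"delta_rot": [0,0,10.5],"gripper": 0.09},{"offset": [0,0,0],"delta_rot": [0,0,10.5],"gripper": 0.09},{"offset": [0,0,0],"delta_rot": [0,0,10.5],"gripper": 0.09},{"offset": [0,0,0],"delta_rot": [0,0,10.5],"gripper": 0.09}]'

```text
t: 11.68
tcp_pos: [0.5787, -0.2906, 0.2573]
eef_rot: [-3.123, -0.002, 1.196]
force: [0.1, -0.6, 0.0]
finger_gap: 0.96
```

apply_moves --increments '[{"offset": [0,0,0],"delta_rot": [0,0,10.5],"gripper": 0.09},{"offset": [0,0,0],"delta_rot": [0,0,10.5],"gripper": 0.09},{"offset": [0,0,0],"delta_rot": [0,0,10.5],"gripper": 0.09},{"offset": [0,0,0],"delta_rot": [0,0,10.5],"gripper": 0.09},{"offset": [0,0,0],"delta_rot": [0,0,10.5],"gripper": 0.09}]'

```text
t: 12.3
tcp_pos: [0.5747, -0.2881, 0.2466]
eef_rot: [-3.111, -0.014, 2.133]
force: [-0.0, 0.4, -0.3]
finger_gap: 0.96
```

apply_moves --increments '[{"offset": [0,0,0],"delta_rot": [0,0,10.5],"gripper": 0.09},{"offset": [0,0,0],"delta_rot": [0,0,10.5],"gripper": 0.09},{"offset": [0,0,0],"delta_rot": [0,0,10.5],"gripper": 0.09},{"offset": [0,0,0],"delta_rot": [0,0,10.5],"gripper": 0.09},{"offset": [0,0,0],"delta_rot": [0,0,0],"gripper": 0.09}]'

```text
t: 12.92
tcp_pos: [0.5707, -0.2854, 0.2363]
eef_rot: [-3.112, -0.031, 2.882]
force: [0.1, 0.2, -0.6]
finger_gap: 0.958
```

```bash
python3 -c "
from h import *
s=status.read_state();print(s['tcp_pos'],np.degrees(s['eef_rot']),np.degrees(s['q']).round(1))"
```

```text
[ 0.57071082 -0.28542178  0.23633097] [-178.31904122   -1.77053522  165.09868355] [ -33.2   19.8   76.4   -2.2   85.  -108.1]
```

```bash
cat > go.py <<'E'
from h import *
from scipy.spatial.transform import Rotation as Ro
import sys
def go(x,y,z,J=None):
    s=status.read_state(); R=Ro.from_euler('xyz',s['eef_rot'])
    yaw=s['eef_rot'][2] if J is None else np.radians(J+90)
    D=Ro.from_euler('xyz',[np.pi,0,yaw])*R.inv()
    print('off',np.round(np.array([x,y,z])-s['tcp_pos'],4),'rot',np.round(np.degrees(D.as_rotvec()),2),'J',round(np.degrees(s['eef_rot'][2])-90,1),'q6',round(np.degrees(s['q'][5]),1),'F',np.round(s['force'],1),'T',np.round(s['torque'],2),'gap mm',round(s['finger_gap']*94,1),'t',round(s['t'],1))
if __name__=='__main__':
    a=[float(v) for v in sys.argv[1:]]; go(*a)
E
python3 go.py 0.581 -0.2934 0.20
```

```text
off [ 0.0103 -0.008  -0.0363] rot [ 1.17 -2.14 -0.03] J 75.1 q6 -108.1 F [ 0.1  0.2 -0.6] T [ 0.02 -0.02 -0.04] gap mm 90.1 t 12.9
```

apply_moves --increments '[{"offset": [0.0103,-0.008,-0.036],"delta_rot": [1.2,-2.1,0],"gripper": 0.09},{"offset": [0,0,0],"delta_rot": [0,0,0],"gripper": 0.09}]'

```text
t: 13.18
tcp_pos: [0.5805, -0.2928, 0.198]
eef_rot: [3.139, -0.003, 2.876]
force: [0.1, 0.3, -0.5]
finger_gap: 0.958
```

```bash
python3 go.py 0.581 -0.2934 0.15
```

```text
off [ 0.0005 -0.0006 -0.048 ] rot [-0.17 -0.16  0.  ] J 74.8 q6 -109.2 F [ 0.1  0.3 -0.5] T [-0.01  0.01 -0.08] gap mm 90.1 t 13.2
```

apply_moves --increments '[{"offset": [0.0005,-0.0006,-0.04],"delta_rot": [0,0,0],"gripper": 0.09},{"offset": [0,0,-0.03],"delta_rot": [0,0,0],"gripper": 0.09},{"offset": [0,0,0],"delta_rot": [0,0,0],"gripper": 0.09}]'

```text
t: 13.55
tcp_pos: [0.5823, -0.2938, 0.1303]
eef_rot: [3.141, -0.001, 2.871]
force: [-0.0, 0.3, 0.8]
finger_gap: 0.959
```

```bash
python3 go.py 0.581 -0.2934 0.109
```

```text
off [-0.0013  0.0004 -0.0213] rot [-0.02 -0.04  0.  ] J 74.5 q6 -108.9 F [-0.   0.3  0.8] T [-0.01  0.    0.02] gap mm 90.1 t 13.6
```

apply_moves --increments '[{"offset": [-0.0013,0.0004,-0.018],"delta_rot": [0,0,0],"gripper": 0.09},{"offset": [0,0,-0.002],"delta_rot": [0,0,0],"gripper": 0.075},{"offset": [0,0,0],"delta_rot": [0,0,0],"gripper": 0.06}]'

```text
t: 13.92
tcp_pos: [0.5832, -0.2946, 0.1137]
eef_rot: [-3.139, 0.005, 2.87]
force: [0.5, 0.5, -0.1]
finger_gap: 0.778
```

```bash
python3 go.py 0.581 -0.2934 0.109
```

```text
off [-0.0022  0.0012 -0.0047] rot [0.2  0.25 0.  ] J 74.4 q6 -108.8 F [ 0.5  0.5 -0.1] T [-0.06 -0.   -0.01] gap mm 73.2 t 13.9
```

apply_moves --grip_force 40 --increments '[{"offset": [-0.0022,0.0012,-0.0047],"delta_rot": [0.2,0.2,0],"gripper": 0.06},{"offset": [0,0,0],"delta_rot": [0,0,0],"gripper": 0.052},{"offset": [0,0,0],"delta_rot": [0,0,0],"gripper": 0.04},{"offset": [0,0,0],"delta_rot": [0,0,0],"gripper": 0.04},{"offset": [0,0,0],"delta_rot": [0,0,0],"gripper": 0.04}]'

```text
t: 14.55
tcp_pos: [0.5816, -0.2945, 0.1105]
eef_rot: [-3.14, 0.003, 2.87]
force: [-0.3, -2.0, -0.1]
finger_gap: 0.525
```

```bash
python3 go.py 0.581 -0.2934 0.109
```

```text
off [-0.0006  0.0011 -0.0015] rot [0.12 0.17 0.  ] J 74.4 q6 -108.9 F [-0.3 -2.  -0.1] T [ 0.04 -0.02  0.18] gap mm 49.4 t 14.6
```

apply_moves --increments '[{"offset": [0,0,0],"delta_rot": [0,0,-8],"gripper": 0.04},{"offset": [0,0,0],"delta_rot": [0,0,-10],"gripper": 0.04},{"offset": [0,0,0],"delta_rot": [0,0,-10],"gripper": 0.04}]'

```text
t: 14.92
tcp_pos: [0.5816, -0.2946, 0.1105]
eef_rot: [-3.14, 0.004, 2.367]
force: [-0.3, -1.4, -0.5]
finger_gap: 0.527
```

```bash
python3 go.py 0.581 -0.2934 0.109
```

```text
off [-0.0006  0.0012 -0.0015] rot [0.21 0.09 0.  ] J 45.6 q6 -80.0 F [-0.3 -1.4 -0.5] T [-0.04 -0.06  0.12] gap mm 49.6 t 14.9
```

apply_moves --increments '[{"offset": [0,0,0],"delta_rot": [0,0,-10],"gripper": 0.04},{"offset": [0,0,0],"delta_rot": [0,0,-10],"gripper": 0.04},{"offset": [0,0,0],"delta_rot": [0,0,-10],"gripper": 0.04},{"offset": [0,0,0],"delta_rot": [0,0,-10],"gripper": 0.04},{"offset": [0,0,0],"delta_rot": [0,0,-10],"gripper": 0.04}]'

```text
t: 15.55
tcp_pos: [0.5813, -0.2948, 0.1105]
eef_rot: [-3.139, 0.004, 1.466]
force: [-0.9, -0.7, 0.7]
finger_gap: 0.523
```

```bash
python3 go.py 0.581 -0.2934 0.109
```

```text
off [-0.0003  0.0014 -0.0015] rot [ 0.22 -0.15  0.  ] J -6.0 q6 -28.3 F [-0.9 -0.7  0.7] T [-0.18 -0.07  0.19] gap mm 49.2 t 15.6
```

apply_moves --grip_force 55 --increments '[{"offset": [0,0,0],"delta_rot": [0,0,-10],"gripper": 0.04},{"offset": [0,0,0],"delta_rot": [0,0,-10],"gripper": 0.04},{"offset": [0,0,0],"delta_rot": [0,0,-10],"gripper": 0.04},{"offset": [0,0,0],"delta_rot": [0,0,-10],"gripper": 0.04}]'

```text
t: 16.05
tcp_pos: [0.5811, -0.2947, 0.1105]
eef_rot: [-3.139, 0.005, 0.746]
force: [-0.9, -0.1, 0.0]
finger_gap: 0.524
```

```bash
python3 go.py 0.581 -0.2934 0.109
```

```text
off [-0.0001  0.0013 -0.0015] rot [ 0.11 -0.29  0.  ] J -47.3 q6 13.0 F [-0.9 -0.1  0. ] T [-0.27  0.07  0.22] gap mm 49.2 t 16.1
```

apply_moves --increments '[{"offset": [0,0,0],"delta_rot": [0,0,-8],"gripper": 0.04},{"offset": [0,0,0],"delta_rot": [0,0,-8],"gripper": 0.04}]'

```text
t: 16.3
tcp_pos: [0.581, -0.2946, 0.1105]
eef_rot: [-3.14, 0.006, 0.458]
force: [-0.5, -0.1, -0.4]
finger_gap: 0.524
```

```bash
python3 go.py 0.581 -0.2934 0.109
```

```text
off [ 0.      0.0012 -0.0015] rot [ 0.05 -0.34  0.  ] J -63.8 q6 29.5 F [-0.5 -0.1 -0.4] T [-0.25  0.04  0.22] gap mm 49.3 t 16.3
```

apply_moves --increments '[{"offset": [0,0,0],"delta_rot": [0,0,-8],"gripper": 0.04},{"offset": [0,0,0],"delta_rot": [0,0,-8],"gripper": 0.04}]'

```text
t: 16.55
tcp_pos: [0.5809, -0.2945, 0.1105]
eef_rot: [-3.14, 0.006, 0.17]
force: [-0.1, 0.1, -1.3]
finger_gap: 0.525
```

```bash
python3 go.py 0.581 -0.2934 0.109
```

```text
off [ 0.0001  0.0011 -0.0015] rot [-0.02 -0.36  0.  ] J -80.2 q6 45.9 F [-0.1  0.1 -1.3] T [-0.25  0.16  0.17] gap mm 49.4 t 16.6
```

apply_moves --increments '[{"offset": [0,0,0],"delta_rot": [0,0,-8],"gripper": 0.04},{"offset": [0,0,0],"delta_rot": [0,0,-8],"gripper": 0.04}]'

```text
t: 16.8
tcp_pos: [0.5809, -0.2944, 0.1105]
eef_rot: [-3.141, 0.006, -0.117]
force: [-0.7, 0.8, -0.9]
finger_gap: 0.525
```

```bash
python3 go.py 0.581 -0.2934 0.109
```

```text
off [ 0.0001  0.001  -0.0015] rot [-0.09 -0.36  0.  ] J -96.7 q6 62.3 F [-0.7  0.8 -0.9] T [-0.11  0.16  0.36] gap mm 49.3 t 16.8
```

apply_moves --increments '[{"offset": [0,0,0],"delta_rot": [0,0,-6],"gripper": 0.04},{"offset": [0,0,0],"delta_rot": [0,0,-8],"gripper": 0.04}]'

```text
t: 17.05
tcp_pos: [0.5809, -0.2943, 0.1105]
eef_rot: [-3.142, 0.007, -0.367]
force: [-0.4, -0.7, -0.7]
finger_gap: 0.522
```

```bash
python3 go.py 0.581 -0.2934 0.109
```

```text
off [ 0.0001  0.0009 -0.0015] rot [-0.14 -0.35  0.  ] J -111.0 q6 76.6 F [-0.4 -0.7 -0.7] T [-0.12  0.06  0.47] gap mm 49.1 t 17.1
```

apply_moves --grip_force 60 --increments '[{"offset": [0,0,0],"delta_rot": [0,0,-10],"gripper": 0.04},{"offset": [0,0,0],"delta_rot": [0,0,-10],"gripper": 0.04}]'

```text
t: 17.3
tcp_pos: [0.5801, -0.2934, 0.1108]
eef_rot: [3.139, 0.009, -0.717]
force: [-0.1, 0.4, 1.2]
finger_gap: 0.522
```

```bash
python3 go.py 0.581 -0.2934 0.109
```

```text
off [ 0.0009 -0.     -0.0018] rot [-0.25 -0.49 -0.  ] J -131.1 q6 96.7 F [-0.1  0.4  1.2] T [0.21 0.1  1.27] gap mm 49.0 t 17.3
```

apply_moves --increments '[{"offset": [0,0,0],"delta_rot": [0,0,0],"gripper": 0.04},{"offset": [0,0,0],"delta_rot": [0,0,0],"gripper": 0.04},{"offset": [0,0,0],"delta_rot": [0,0,0],"gripper": 0.07},{"offset": [0,0,0],"delta_rot": [0,0,0],"gripper": 0.09},{"offset": [0,0,0.002],"delta_rot": [0,0,0],"gripper": 0.09}]'

```text
t: 17.92
tcp_pos: [0.5802, -0.2931, 0.1127]
eef_rot: [3.14, 0.01, -0.712]
force: [-0.1, -0.3, -0.9]
finger_gap: 0.801
```

apply_moves --increments '[{"offset": [0,0,0.01],"delta_rot": [0,0,0],"gripper": 0.09},{"offset": [0,0,0.04],"delta_rot": [0,0,0],"gripper": 0.09},{"offset": [0,0,0.06],"delta_rot": [0,0,0],"gripper": 0.09},{"offset": [0,0,0.05],"delta_rot": [0,0,0],"gripper": 0.09},{"offset": [0,0,0],"delta_rot": [0,0,0],"gripper": 0.09}]'

```text
t: 18.55
tcp_pos: [0.5795, -0.2925, 0.2802]
eef_rot: [3.141, 0.008, -0.712]
force: [-0.5, -0.2, -0.2]
finger_gap: 0.96
```

```bash
python3 chk.py 4; python3 go.py .456 -.093 .28 -6
```

```text
[ 0.57947007 -0.29246614  0.28021228] [179.95458938   0.45024111 -40.77255358] [-34.4  19.   72.2   0.   89.2  96.4]
wrist dome 2058 enc [ 0.5805 -0.2943] 0.0187 z [0.1638 0.17   0.1715]
wrist head 2639 enc [ 0.5812 -0.2935] 0.0208 z [0.1501 0.1691 0.1714]
wrist sleeve 1278 enc [ 0.5812 -0.2937] 0.0258 z [0.0981 0.1251 0.1266]
scene dome 151 enc [ 0.5844 -0.2924] 0.0178 z [0.1638 0.1694 0.1722]
scene head 318 enc [ 0.5843 -0.2934] 0.0211 z [0.1425 0.1622 0.1717]
scene sleeve 373 enc [ 0.5844 -0.292 ] 0.026 z [0.0931 0.1149 0.1264]
side dome 130 enc [ 0.5785 -0.2918] 0.0168 z [0.1633 0.1677 0.17  ]
side head 324 enc [ 0.5796 -0.2926] 0.0209 z [0.1422 0.1599 0.1695]
side sleeve 448 enc [ 0.5789 -0.2921] 0.026 z [0.0926 0.1138 0.1251]
off [-0.1204  0.1975  0.0078] rot [  0.72  -1.35 124.78] J -130.8 q6 96.4 F [-0.  -0.  -1.3] T [0.01 0.14 0.02] gap mm 89.9 t 18.7
```

View pics/scene4z.png

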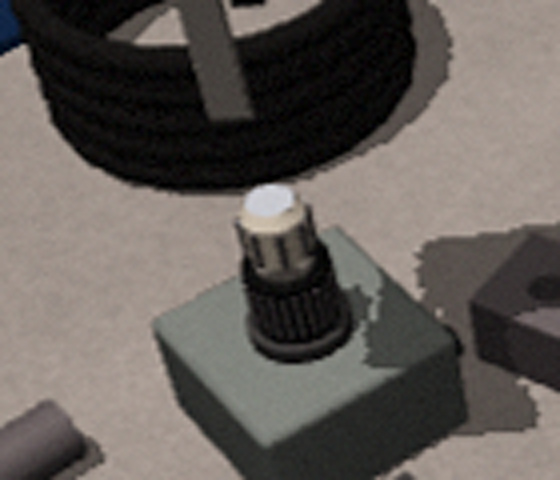

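View pics/side4.png

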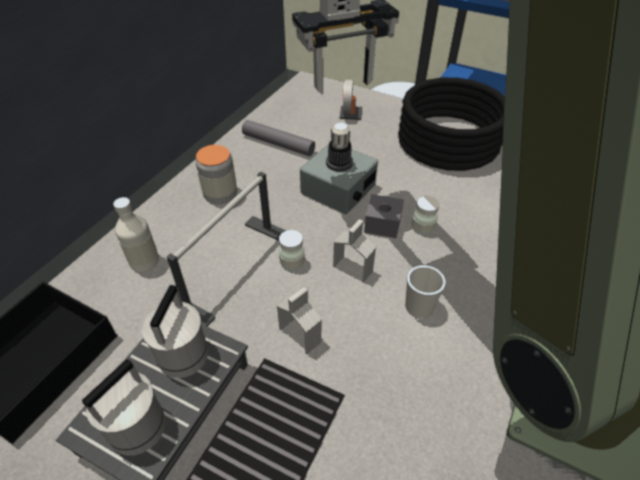

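The head is clamped, with head and sleeve centres coinciding within about 1 mm in all three views. Next, the bracket near (0.445,-0.093).

apply_moves --increments '[{"offset": [-0.011,0.017,0.002],"delta_rot": [0,0,10.5],"gripper": 0.05},{"offset": [-0.011,0.017,0.002],"delta_rot": [0,0,10.5],"gripper": 0.05},{"offset": [-0.011,0.017,0.002],"delta_rot": [0,0,10.5],"gripper": 0.05},{"offset": [-0.011,0.017,0.002],"delta_rot": [0,0,10.5],"gripper": 0.05},{"offset": [-0.011,0.017,0.002],"delta_rot": [0,0,10.5],"gripper": 0.05}]'

```text
t: 19.32
tcp_pos: [0.5135, -0.2007, 0.2666]
eef_rot: [-3.133, 0.046, 0.227]
force: [0.5, 0.9, -0.1]
finger_gap: 0.532
```

apply_moves --increments '[{"offset": [-0.011,0.017,0.002],"delta_rot": [0,0,10.5],"gripper": 0.05},{"offset": [-0.011,0.017,0.002],"delta_rot": [0,0,10.5],"gripper": 0.05},{"offset": [-0.011,0.017,0.002],"delta_rot": [0,0,10.5],"gripper": 0.05},{"offset": [-0.011,0.017,0.002],"delta_rot": [0,0,10.5],"gripper": 0.05},{"offset": [-0.011,0.017,0.002],"delta_rot": [0,0,10.5],"gripper": 0.05}]'

```text
t: 19.95
tcp_pos: [0.4493, -0.1095, 0.2626]
eef_rot: [-3.108, 0.054, 1.166]
force: [-0.2, -0.3, -0.2]
finger_gap: 0.53
```

```bash
python3 go.py .4455 -.093 .24 -6
```

```text
off [-0.0038  0.0165 -0.0226] rot [ 2.53 -2.66 17.25] J -23.2 q6 1.3 F [-0.2 -0.3 -0.2] T [-0.06  0.04 -0.03] gap mm 49.8 t 19.9
```

apply_moves --increments '[{"offset": [-0.0019,0.0083,-0.009],"delta_rot": [1.3,-1.3,8.6],"gripper": 0.05},{"offset": [-0.0019,0.0083,-0.009],"delta_rot": [1.3,-1.3,8.6],"gripper": 0.05},{"offset": [0,0,0],"delta_rot": [0,0,0],"gripper": 0.05}]'

```text
t: 20.32
tcp_pos: [0.4404, -0.0892, 0.2371]
eef_rot: [-3.128, -0.006, 1.476]
force: [0.3, 0.0, 0.0]
finger_gap: 0.532
```

```bash
cat > wtab.py <<'E'
from wf import *
import sys
a=[float(v) for v in sys.argv[2:8]]
s=status.read_state();print(s['tcp_pos'],np.degrees(s['eef_rot']))
im,d,P=grab('wrist','w%s.png'%sys.argv[1]); W=world(d,P)
q=sel(W,*a); r=cv2.minAreaRect(q[:,:2].astype(np.float32))
w,v=np.linalg.eigh(np.cov(q[:,:2].T)); v=v[:,1]
print(len(q),r,'mean',q.mean(0),'long axis',np.degrees(np.arctan2(v[1],v[0])),'z',np.percentile(q[:,2],[5,50,95]))
E
python3 wtab.py 5 .39 .5 -.14 -.05 .112 .13; python3 go.py .4455 -.093 .20 -6
```

```text
[ 0.44035239 -0.08916836  0.23707368] [-179.21650159   -0.33681554   84.58945852]
781 ((0.4435898959636688, -0.0918784886598587), (0.03592868149280548, 0.009628690779209137), 84.95614624023438) mean [ 0.443712   -0.09113693  0.12040511] long axis 84.47015631291532 z [0.11866189 0.12061551 0.12182655]
off [ 0.0046 -0.0035 -0.0375] rot [-0.38 -0.71 -0.55] J -5.5 q6 -17.1 F [-1.3 -1.1 -0.5] T [-0.07  0.07  0.02] gap mm 50.1 t 20.4
```

View pics/w5.png

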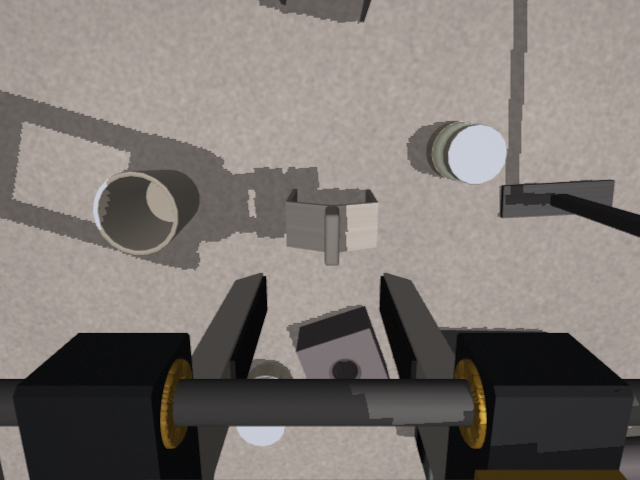

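The tab shows at (332,235), measured at (0.4438,-0.0918), between the fingers. Descending.

apply_moves --increments '[{"offset": [0.0034,-0.0027,-0.045],"delta_rot": [-0.4,-0.7,0],"gripper": 0.05},{"offset": [0,0,-0.04],"delta_rot": [0,0,0],"gripper": 0.05},{"offset": [0,0,0],"delta_rot": [0,0,0],"gripper": 0.05}]'

```text
t: 20.75
tcp_pos: [0.445, -0.0932, 0.1506]
eef_rot: [3.142, 0.002, 1.468]
force: [0.7, -1.0, 0.6]
finger_gap: 0.53
```

```bash
python3 go.py .4438 -.0918 .105 -5.5
```

```text
off [-0.0012  0.0014 -0.0456] rot [ 0.11 -0.01  0.36] J -5.9 q6 -16.8 F [ 0.7 -1.   0.6] T [-0.05  0.04 -0.08] gap mm 49.9 t 20.8
```

apply_moves --grip_force 25 --increments '[{"offset": [-0.0015,0.0014,-0.025],"delta_rot": [0,0,0],"gripper": 0.05},{"offset": [-0.001,0,-0.019],"delta_rot": [0,0,0],"gripper": 0.045},{"offset": [0,0,0],"delta_rot": [0,0,0],"gripper": 0.03},{"offset": [0,0,0],"delta_rot": [0,0,0],"gripper": 0.018}]'

```text
t: 21.25
tcp_pos: [0.4479, -0.0945, 0.1119]
eef_rot: [3.133, 0.005, 1.464]
force: [0.7, 0.4, -0.4]
finger_gap: 0.302
```

```bash
python3 go.py .4438 -.0918 .105 -5.5
```

```text
off [-0.0041  0.0027 -0.0069] rot [0.35 0.46 0.63] J -6.1 q6 -16.5 F [ 0.7  0.4 -0.4] T [-0.1   0.08 -0.04] gap mm 28.4 t 21.2
```

apply_moves --increments '[{"offset": [-0.0045,0.003,-0.006],"delta_rot": [0.3,0.4,0.6],"gripper": 0.025},{"offset": [0,0,0],"delta_rot": [0,0,0],"gripper": 0.018},{"offset": [0,0,0],"delta_rot": [0,0,0],"gripper": 0.005},{"offset": [0,0,0],"delta_rot": [0,0,0],"gripper": 0.005},{"offset": [0,0,0],"delta_rot": [0,0,0],"gripper": 0.005}]'

```text
t: 21.88
tcp_pos: [0.445, -0.0921, 0.1082]
eef_rot: [3.137, 0.002, 1.474]
force: [-0.1, -0.5, -0.4]
finger_gap: 0.102
```

```bash
python3 go.py .4438 -.0918 .28 -2.3
```

```text
off [-0.0012  0.0003  0.1718] rot [0.13 0.28 3.22] J -5.5 q6 -17.1 F [-0.1 -0.5 -0.4] T [-0.1   0.1  -0.01] gap mm 9.6 t 21.9
```

apply_moves --increments '[{"offset": [0,0,0.02],"delta_rot": [0,0,0],"gripper": 0.005},{"offset": [0,0,0.05],"delta_rot": [0,0,0],"gripper": 0.005},{"offset": [0,0,0.055],"delta_rot": [0,0,1.5],"gripper": 0.005},{"offset": [0,0,0.055],"delta_rot": [0,0,1.7],"gripper": 0.005},{"offset": [0,0,0],"delta_rot": [0,0,0],"gripper": 0.005}]'

```text
t: 22.5
tcp_pos: [0.4413, -0.0906, 0.2907]
eef_rot: [-3.14, 0.0, 1.532]
force: [0.8, -0.2, -2.3]
finger_gap: 0.105
```

```bash
python3 go.py .6555 -.035 .285 -2.3
```

```text
off [ 0.2142  0.0556 -0.0057] rot [ 0.01 -0.1  -0.07] J -2.2 q6 -20.4 F [ 0.8 -0.2 -2.3] T [-0.08  0.02  0.01] gap mm 9.9 t 22.5
```

apply_moves --increments '[{"offset": [0.045,0.012,0.001],"delta_rot": [0,0,0],"gripper": 0.005},{"offset": [0.045,0.012,0.001],"delta_rot": [0,0,0],"gripper": 0.005},{"offset": [0.045,0.012,0.001],"delta_rot": [0,0,0],"gripper": 0.005},{"offset": [0.04,0.01,0.001],"delta_rot": [0,0,0],"gripper": 0.005},{"offset": [0.02,0.005,0.001],"delta_rot": [0,0,0],"gripper": 0.005}]'

```text
t: 23.12
tcp_pos: [0.6355, -0.0372, 0.2842]
eef_rot: [-3.123, -0.002, 1.528]
force: [-0.9, 0.0, -1.7]
finger_gap: 0.108
```

apply_moves --increments '[{"offset": [0,0,0.001],"delta_rot": [0,0,0],"gripper": 0.005}]'

```text
t: 23.25
tcp_pos: [0.6352, -0.0366, 0.2818]
eef_rot: [-3.117, -0.003, 1.529]
force: [-0.7, -0.5, -2.1]
finger_gap: 0.106
```

```bash
python3 go.py .6555 -.035 .285 -2.3
cat > br.py <<'E'
from wf import *
import sys
t=sys.argv[1]; s=status.read_state(); T=s['tcp_pos']
for n in ['scene','side','wrist']:
    im,d,P=grab(n,n+t+'.png'); W=world(d,P)
    q=sel(W,.62,.70,T[1]-.1,T[1]+.1,.138,.1515)
    if len(q)>20:
        c=np.polyfit(q[:,1],q[:,0],1); print(n,'rail x at y0',(q[:,0].min()+q[:,0].max())/2 if 0 else np.round(np.polyval(c,T[1]),4),'slope',round(c[0],3),len(q))
    if n!='wrist':
        u,v=proj(T-[0,0,.07],P).astype(int)
        cv2.imwrite('pics/%s%sz.png'%(n,t),cv2.resize(im[max(0,v-60):v+60,max(0,u-70):u+70],None,fx=5,fy=5,interpolation=cv2.INTER_CUBIC)[...,::-1])
E
python3 br.py 6
```

```text
off [0.0203 0.0016 0.0032] rot [-0.2  -1.38  0.11] J -2.4 q6 -8.6 F [-0.7 -0.5 -2.1] T [-0.05  0.08 -0.04] gap mm 10.0 t 23.2
scene rail x at y0 0.6594 slope 0.029 439
side rail x at y0 0.652 slope 0.039 448
wrist rail x at y0 0.6546 slope 0.039 2849
```

View pics/side6z.png

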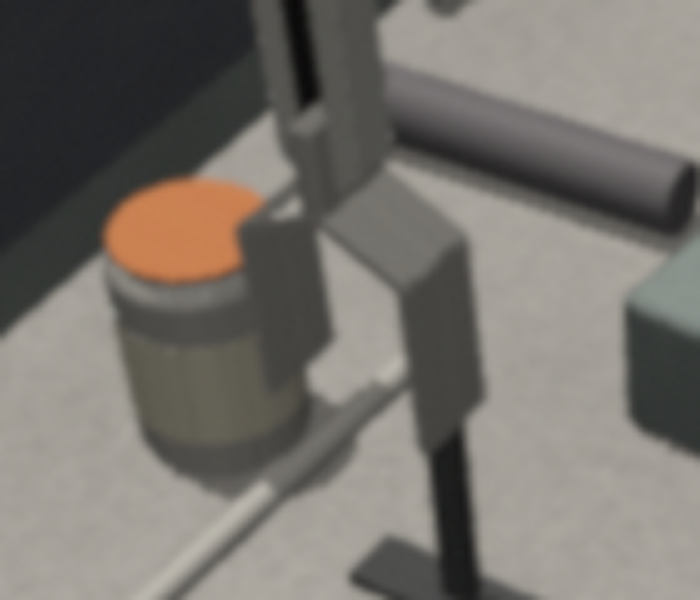

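View pics/scene6z.png

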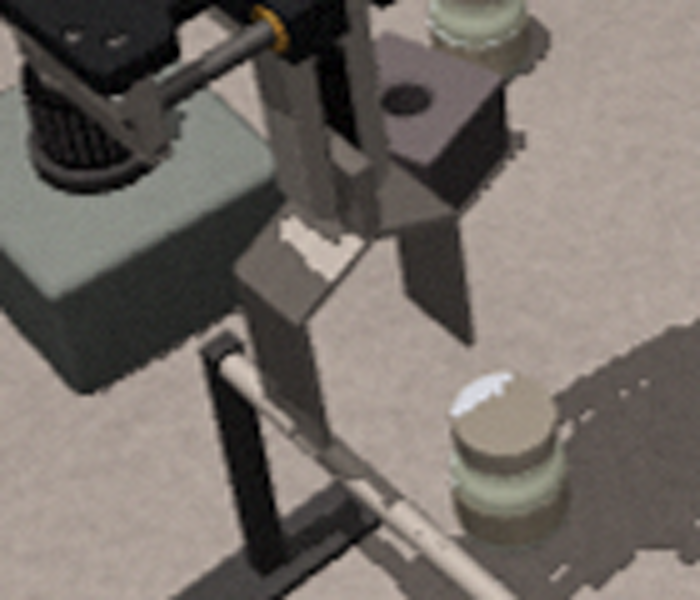

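Rail and bracket are consistent, with the bar at x≈0.655 here. Centring and lowering.

apply_moves --increments '[{"offset": [0.02,0.0016,0.002],"delta_rot": [-0.2,-1.3,0],"gripper": 0.005},{"offset": [0,0,0.001],"delta_rot": [0,0,0],"gripper": 0.005},{"offset": [0,0,0.001],"delta_rot": [0,0,0],"gripper": 0.005}]'

```text
t: 23.78
tcp_pos: [0.6542, -0.0363, 0.2885]
eef_rot: [3.139, 0.001, 1.526]
force: [-0.9, -0.7, -1.1]
finger_gap: 0.104
```

```bash
python3 go.py .6555 -.035 .22 -2.3
```

```text
off [ 0.0013  0.0013 -0.0685] rot [0.05 0.14 0.25] J -2.5 q6 -8.2 F [-0.9 -0.7 -1.1] T [-0.1   0.08 -0.02] gap mm 9.8 t 23.8
```

apply_moves --increments '[{"offset": [0.001,0.001,-0.04],"delta_rot": [0,0,0],"gripper": 0.005},{"offset": [0,0,-0.03],"delta_rot": [0,0,0],"gripper": 0.005},{"offset": [0,0,0],"delta_rot": [0,0,0],"gripper": 0.005}]'

```text
t: 24.15
tcp_pos: [0.6556, -0.0358, 0.2197]
eef_rot: [3.135, 0.002, 1.526]
force: [-0.7, -0.3, -2.3]
finger_gap: 0.103
```

```bash
python3 go.py .6555 -.035 .173 -2.3
```

```text
off [-0.0001  0.0008 -0.0467] rot [0.11 0.39 0.28] J -2.6 q6 -8.1 F [-0.7 -0.3 -2.3] T [-0.06  0.09  0.01] gap mm 9.7 t 24.1
```

apply_moves --increments '[{"offset": [-0.001,0,-0.022],"delta_rot": [0,0.3,0],"gripper": 0.005},{"offset": [0,0,-0.018],"delta_rot": [0,0,0],"gripper": 0.005},{"offset": [0,0,0],"delta_rot": [0,0,0],"gripper": 0.005}]'

```text
t: 24.52
tcp_pos: [0.6558, -0.0362, 0.1801]
eef_rot: [3.136, 0.003, 1.526]
force: [0.1, -0.6, -1.0]
finger_gap: 0.108
```

```bash
python3 go.py .6555 -.035 .173 -2.3
```

```text
off [-0.0003  0.0012 -0.0071] rot [0.16 0.3  0.29] J -2.6 q6 -8.0 F [ 0.1 -0.6 -1. ] T [-0.09  0.14 -0.07] gap mm 10.2 t 24.5
```

apply_moves --increments '[{"offset": [0,0,-0.005],"delta_rot": [0,0.2,0],"gripper": 0.005},{"offset": [0,0,-0.002],"delta_rot": [0,0,0],"gripper": 0.005}]'

```text
t: 24.78
tcp_pos: [0.6563, -0.0362, 0.1742]
eef_rot: [3.139, 0.003, 1.526]
force: [-3.4, 0.7, 1.9]
finger_gap: 0.103
```

```bash
python3 go.py .6555 -.035 .173 -2.3
```

```text
off [-0.0008  0.0012 -0.0012] rot [0.17 0.16 0.28] J -2.6 q6 -8.0 F [-3.4  0.7  1.9] T [-0.    0.77 -0.  ] gap mm 9.7 t 24.8
```

apply_moves --increments '[{"offset": [-0.001,0,0],"delta_rot": [0,0,0],"gripper": 0.005},{"offset": [0,0,0],"delta_rot": [0,0,0],"gripper": 0.015},{"offset": [0,0,0],"delta_rot": [0,0,0],"gripper": 0.03},{"offset": [0,0,0.002],"delta_rot": [0,0,0],"gripper": 0.04},{"offset": [0,0,0.02],"delta_rot": [0,0,0],"gripper": 0.04}]'

```text
t: 25.4
tcp_pos: [0.6559, -0.0364, 0.1978]
eef_rot: [3.137, 0.003, 1.526]
force: [0.8, -0.5, -0.2]
finger_gap: 0.414
```

apply_moves --increments '[{"offset": [0,0,0.05],"delta_rot": [0,0,0],"gripper": 0.05},{"offset": [-0.03,0.02,0.05],"delta_rot": [0,0,-4],"gripper": 0.05},{"offset": [-0.05,0.03,0.01],"delta_rot": [0,0,-4],"gripper": 0.05},{"offset": [-0.05,0.03,0],"delta_rot": [0,0,-4],"gripper": 0.05},{"offset": [-0.05,0.03,0],"delta_rot": [0,0,-4],"gripper": 0.05}]'

```text
t: 26.02
tcp_pos: [0.4766, 0.0737, 0.3218]
eef_rot: [3.12, -0.001, 1.233]
force: [-0.1, 1.1, -0.1]
finger_gap: 0.535
```

```bash
python3 go.py .4565 .0925 .24 -16.5; python3 br.py 7
```

```text
off [-0.0201  0.0188 -0.0818] rot [0.3  1.18 2.87] J -19.4 q6 18.1 F [-0.1  1.1 -0.1] T [0.   0.04 0.  ] gap mm 50.3 t 26.0
scene rail x at y0 0.6628 slope 0.047 728
side rail x at y0 0.6559 slope 0.061 765
wrist rail x at y0 0.6564 slope 0.058 4352
```

View pics/side7.png

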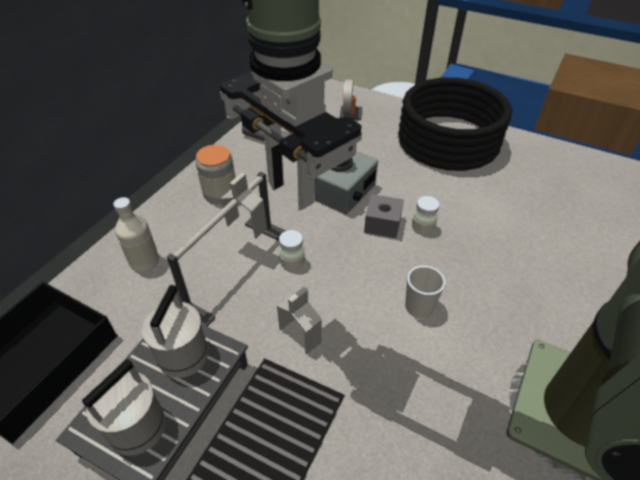

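View pics/scene7.png

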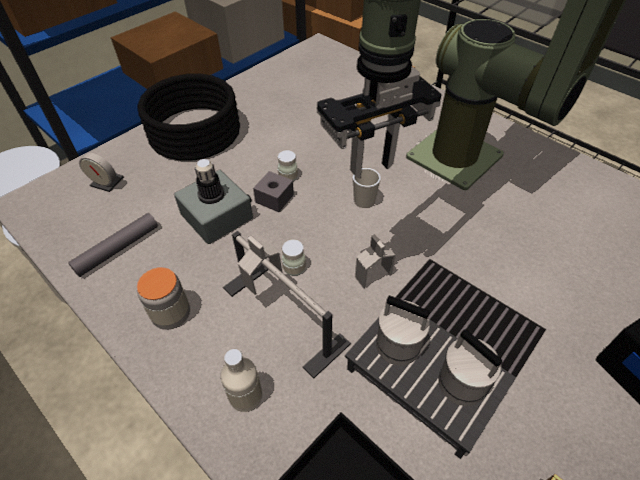

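The first bracket hangs astride the bar (scene (253,257)). Now the second.

apply_moves --increments '[{"offset": [-0.018,0.018,-0.04],"delta_rot": [0.2,0.6,2],"gripper": 0.05},{"offset": [0,0,-0.035],"delta_rot": [0,0.6,1],"gripper": 0.05},{"offset": [0,0,0],"delta_rot": [0,0,0],"gripper": 0.05}]'

```text
t: 26.55
tcp_pos: [0.4627, 0.0911, 0.2498]
eef_rot: [3.132, -0.0, 1.292]
force: [-0.1, 0.3, 0.2]
finger_gap: 0.535
```

```bash
python3 wtab.py 8 .41 .52 .05 .14 .112 .13; python3 go.py .4565 .0925 .15 -16.5
```

```text
[0.46273109 0.09113104 0.24976006] [ 1.79432790e+02 -9.69752001e-03  7.40353621e+01]
713 ((0.45692580938339233, 0.09331271797418594), (0.035714469850063324, 0.0098260547965765), 73.50733184814453) mean [0.45702257 0.09430259 0.12039094] long axis 72.89250986197082 z [0.11854354 0.12058296 0.12183377]
off [-0.0075  0.0013 -0.1016] rot [ 0.14  0.76 -0.52] J -16.0 q6 16.7 F [-0.4 -0.5  0.3] T [-0.04  0.1  -0.01] gap mm 50.0 t 26.6
```

Tab at (0.457,0.0933), J −16.7. Descending.

apply_moves --increments '[{"offset": [-0.006,0.002,-0.05],"delta_rot": [0.1,0.6,-0.6],"gripper": 0.05},{"offset": [0,0,-0.05],"delta_rot": [0,0,0],"gripper": 0.05},{"offset": [0,0,0],"delta_rot": [0,0,0],"gripper": 0.05}]'

```text
t: 26.98
tcp_pos: [0.4664, 0.0918, 0.1578]
eef_rot: [3.124, -0.005, 1.278]
force: [-1.0, 0.6, 0.7]
finger_gap: 0.533
```

```bash
python3 go.py .457 .0933 .107 -16.7
```

```text
off [-0.0094  0.0015 -0.0508] rot [0.04 1.05 0.06] J -16.8 q6 17.5 F [-1.   0.6  0.7] T [-0.12  0.15 -0.02] gap mm 50.1 t 27.0
```

apply_moves --increments '[{"offset": [-0.011,0.0015,-0.02],"delta_rot": [0,1.2,0],"gripper": 0.05},{"offset": [-0.001,0,-0.018],"delta_rot": [0,0.3,0],"gripper": 0.05},{"offset": [0,0,0],"delta_rot": [0,0,0],"gripper": 0.05}]'

```text
t: 27.35
tcp_pos: [0.4593, 0.093, 0.1237]
eef_rot: [3.14, 0.0, 1.278]
force: [1.0, -0.6, 0.1]
finger_gap: 0.53
```

```bash
python3 go.py .457 .0933 .107 -16.7
```

```text
off [-0.0023  0.0003 -0.0167] rot [0.04 0.08 0.1 ] J -16.8 q6 17.7 F [ 1.  -0.6  0.1] T [-0.09  0.07  0.04] gap mm 49.8 t 27.4
```

apply_moves --increments '[{"offset": [-0.0035,0.0004,-0.015],"delta_rot": [0,0.2,0],"gripper": 0.04},{"offset": [0,0,-0.002],"delta_rot": [0,0,0],"gripper": 0.03},{"offset": [-0.001,0,0],"delta_rot": [0,0,0],"gripper": 0.025}]'

```text
t: 27.72
tcp_pos: [0.4558, 0.0935, 0.1068]
eef_rot: [3.141, 0.0, 1.278]
force: [0.4, 0.3, 0.5]
finger_gap: 0.273
```

```bash
python3 go.py .457 .0933 .107 -16.7
```

```text
off [ 0.0012 -0.0002  0.0002] rot [0.03 0.02 0.1 ] J -16.8 q6 17.8 F [0.4 0.3 0.5] T [-0.08  0.08  0.03] gap mm 25.7 t 27.7
```

apply_moves --increments '[{"offset": [0.001,0,0],"delta_rot": [0,0,0],"gripper": 0.015},{"offset": [0,0,0],"delta_rot": [0,0,0],"gripper": 0.005},{"offset": [0,0,0],"delta_rot": [0,0,0],"gripper": 0.005},{"offset": [0,0,0],"delta_rot": [0,0,0],"gripper": 0.005}]'

```text
t: 28.22
tcp_pos: [0.4571, 0.0936, 0.1072]
eef_rot: [3.14, 0.0, 1.278]
force: [-0.1, 0.4, -1.5]
finger_gap: 0.104
```

apply_moves --increments '[{"offset": [0,0,0.02],"delta_rot": [0,0,0],"gripper": 0.005},{"offset": [0,0,0.05],"delta_rot": [0,0,4],"gripper": 0.005},{"offset": [0,0,0.055],"delta_rot": [0,0,5],"gripper": 0.005},{"offset": [0,0,0.055],"delta_rot": [0,0,5],"gripper": 0.005},{"offset": [0,0,0],"delta_rot": [0,0,0],"gripper": 0.005}]'

```text
t: 28.85
tcp_pos: [0.4537, 0.0935, 0.2904]
eef_rot: [-3.138, 0.003, 1.53]
force: [-0.2, -0.5, -2.2]
finger_gap: 0.104
```

```bash
python3 go.py .6590 .07 .285 -2.3
```

```text
off [ 0.2053 -0.0235 -0.0054] rot [ 0.18 -0.21  0.06] J -2.4 q6 3.4 F [-0.2 -0.5 -2.2] T [-0.06  0.07 -0.01] gap mm 9.8 t 28.9
```

apply_moves --increments '[{"offset": [0.045,-0.005,0.001],"delta_rot": [0,0,0],"gripper": 0.005},{"offset": [0.045,-0.005,0.001],"delta_rot": [0,0,0],"gripper": 0.005},{"offset": [0.045,-0.005,0.001],"delta_rot": [0,0,0],"gripper": 0.005},{"offset": [0.045,-0.005,0.001],"delta_rot": [0,0,0],"gripper": 0.005},{"offset": [0.03,-0.003,0.001],"delta_rot": [0,0,0],"gripper": 0.005}]'

```text
t: 29.48
tcp_pos: [0.6625, 0.0703, 0.2845]
eef_rot: [-3.121, 0.003, 1.528]
force: [0.1, -0.1, -1.1]
finger_gap: 0.104
```

```bash
python3 go.py .6590 .07 .288 -2.3
```

```text
off [-0.0035 -0.0003  0.0035] rot [ 0.15 -1.18  0.16] J -2.5 q6 1.2 F [ 0.1 -0.1 -1.1] T [-0.05  0.05 -0.07] gap mm 9.7 t 29.5
```

apply_moves --increments '[{"offset": [-0.0035,0,0.002],"delta_rot": [0,-1.1,0.2],"gripper": 0.005},{"offset": [0,0,0],"delta_rot": [0,0,0],"gripper": 0.005},{"offset": [0,0,-0.03],"delta_rot": [0,0,0],"gripper": 0.005},{"offset": [0,0,-0.03],"delta_rot": [0,0,0],"gripper": 0.005},{"offset": [0,0,0],"delta_rot": [0,0,0],"gripper": 0.005}]'

```text
t: 30.1
tcp_pos: [0.6542, 0.0705, 0.218]
eef_rot: [-3.129, 0.003, 1.53]
force: [0.0, -0.3, -1.1]
finger_gap: 0.103
```

```bash
python3 go.py .6590 .07 .173 -2.3
```

```text
off [ 0.0048 -0.0005 -0.045 ] rot [ 0.13 -0.73  0.04] J -2.3 q6 1.1 F [ 0.  -0.3 -1.1] T [-0.08  0.05 -0.02] gap mm 9.7 t 30.1
```

apply_moves --increments '[{"offset": [0.004,0,-0.02],"delta_rot": [0,-0.7,0],"gripper": 0.005},{"offset": [0,0,-0.018],"delta_rot": [0,0,0],"gripper": 0.005},{"offset": [0,0,0],"delta_rot": [0,0,0],"gripper": 0.005}]'

```text
t: 30.48
tcp_pos: [0.6584, 0.071, 0.1833]
eef_rot: [3.137, 0.002, 1.53]
force: [-0.3, 0.6, -2.2]
finger_gap: 0.105
```

```bash
python3 go.py .6590 .07 .172 -2.3
```

```text
off [ 0.0006 -0.001  -0.0113] rot [0.13 0.27 0.02] J -2.3 q6 1.1 F [-0.3  0.6 -2.2] T [-0.13  0.12  0.03] gap mm 9.8 t 30.5
```

apply_moves --increments '[{"offset": [0,0,-0.007],"delta_rot": [0,0,0],"gripper": 0.005},{"offset": [0,0,-0.004],"delta_rot": [0,0,0],"gripper": 0.005},{"offset": [0,0,0],"delta_rot": [0,0,0],"gripper": 0.005}]'

```text
t: 30.85
tcp_pos: [0.6598, 0.0711, 0.1744]
eef_rot: [3.133, 0.002, 1.53]
force: [0.0, 0.3, -1.3]
finger_gap: 0.105
```

```bash
python3 go.py .6590 .07 .172 -2.3
```

```text
off [-0.0008 -0.0011 -0.0024] rot [0.13 0.51 0.02] J -2.3 q6 1.1 F [ 0.   0.3 -1.3] T [-0.06  0.09 -0.01] gap mm 9.9 t 30.9
```

apply_moves --increments '[{"offset": [-0.0015,0,-0.002],"delta_rot": [0,0.3,0],"gripper": 0.005},{"offset": [0,0,-0.001],"delta_rot": [0,0,0],"gripper": 0.005}]'

```text
t: 31.1
tcp_pos: [0.6593, 0.0711, 0.173]
eef_rot: [3.135, 0.002, 1.53]
force: [-0.5, -0.7, 1.0]
finger_gap: 0.105
```

```bash
python3 go.py .6590 .07 .172 -2.3
```

```text
off [-0.0003 -0.0011 -0.001 ] rot [0.14 0.36 0.02] J -2.3 q6 1.1 F [-0.5 -0.7  1. ] T [-0.07  0.12 -0.02] gap mm 9.8 t 31.1
```

Contact; release and retreat toward the canisters.

apply_moves --increments '[{"offset": [0,0,0],"delta_rot": [0,0,0],"gripper": 0.015},{"offset": [0,0,0],"delta_rot": [0,0,0],"gripper": 0.03},{"offset": [0,0,0],"delta_rot": [0,0,0],"gripper": 0.045},{"offset": [0,0,0.02],"delta_rot": [0,0,0],"gripper": 0.06},{"offset": [0,0,0.05],"delta_rot": [0,0,0],"gripper": 0.06}]'

```text
t: 31.72
tcp_pos: [0.6564, 0.071, 0.2406]
eef_rot: [-3.138, 0.002, 1.53]
force: [0.4, 0.2, 0.1]
finger_gap: 0.55
```

apply_moves --increments '[{"offset": [0,0,0.06],"delta_rot": [0,0,0],"gripper": 0.06},{"offset": [-0.06,0,0.02],"delta_rot": [0,0,0],"gripper": 0.06},{"offset": [-0.06,0,0],"delta_rot": [0,0,0],"gripper": 0.06},{"offset": [-0.06,0,0],"delta_rot": [0,0,0],"gripper": 0.06},{"offset": [0,0,0],"delta_rot": [0,0,0],"gripper": 0.06}]'

```text
t: 32.35
tcp_pos: [0.4776, 0.0707, 0.3356]
eef_rot: [3.124, 0.002, 1.53]
force: [0.2, 0.5, -0.7]
finger_gap: 0.638
```

```bash
python3 map.py 9; python3 fit.py 9 | grep -E "can|railfull|hop|yeast"; python3 go.py .581 .2455 .28 17
```

```text
scene canA handle 504 ctr [0.5642 0.3675] size [0.0703 0.0127] mean [0.5659 0.369 ] axis deg 84.3 ztop [0.1807 0.1944 0.1972]
scene canB handle 417 ctr [0.5823 0.2456] size [0.0131 0.0699] mean [0.5838 0.2468] axis deg 107.9 ztop [0.1828 0.1942 0.1971]
scene canA lid 1663 circ [0.5686 0.3685] r 0.0279 z [0.1425 0.1466 0.1493] enc [array([0.5633, 0.3677]), np.float64(0.0436)]
scene canB lid 1395 circ [0.5879 0.2481] r 0.0272 z [0.1428 0.1467 0.1495] enc [array([0.5821, 0.2452]), np.float64(0.0423)]
scene railfull 1938 ctr [0.6595 0.0218] size [0.2617 0.0734] mean [0.6652 0.0282] axis deg 87.9 ztop [0.1359 0.1467 0.1639]
off [ 0.0993  0.1752 -0.0565] rot [-0.04  1.23 19.37] J -2.4 q6 0.6 F [ 0.8  0.3 -0.1] T [-0.07  0.09  0.02] gap mm 59.6 t 32.5Traceback (most recent call last):
  File "fit.py", line 23, in <module>
    q=box(.38,.5,-.31,-.18,.06,.12); circ(q,'head'); circ(box(.38,.5,-.31,-.18,.066,.082),'drum side'); circ(box(.38,.5,-.31,-.18,.090,.12),'dometop')
                                                                                                        ~~~~^^^^^^^^^^^^^^
[... 406 characters left out ...]
                                                      ~~~~~~~~~~~~~^^^^^^^^^^^^^^^^^^
    return _quantile_unchecked(
        a, q, axis, out, overwrite_input, method, keepdims, weights)
    return _ureduce(a,
                    func=_quantile_ureduce_func,
    ...<5 lines>...
                    overwrite_input=overwrite_input,
                    method=method)
    r = func(a, **kwargs)
    result = _quantile(arr,
                       quantiles=q,
    ...<2 lines>...
                       out=out,
                       weights=wgt)
    slices_having_nans = np.isnan(arr[-1, ...])
                                  ~~~^^^^^^^^^
IndexError: index -1 is out of bounds for axis 0 with size 0
```

View pics/scene9.png

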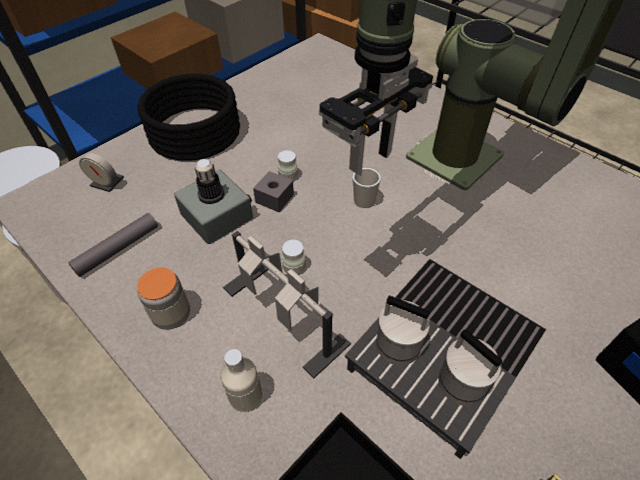

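View pics/side9.png

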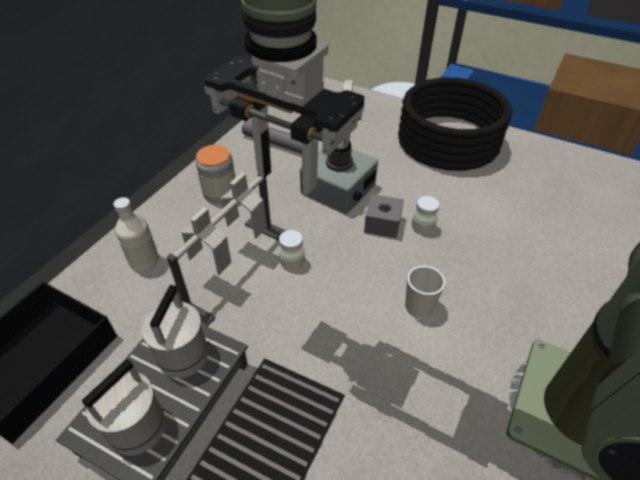

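Both brackets hang astride. Now the mat's outline: near-edge corners at scene (430,262) and (544,327), plus its edges in the side view, intersected with z=4 mm.

Run:
```python
from h import *
def up(n,u,v,z):
    P=cams.camera_params(n);K=P['mtx'];R=P['R'];t=P['t']
    r=R.T@np.array([(u-K[0,2])/K[0,0],(v-K[1,2])/K[1,1],1]);C=-R.T@t
    return (C+r*(z-C[2])/r[2])[:2].round(4)
# zoom to find corners
im=cv2.imread('pics/scene9.png');c=cv2.resize(im[250:390,380:560],None,fx=4.4,fy=4.2,interpolation=cv2.INTER_CUBIC);cv2.imwrite('pics/mz.png',c)
im=cv2.imread('pics/side9.png');c=cv2.resize(im[340:480,180:360],None,fx=4.4,fy=4.2,interpolation=cv2.INTER_CUBIC);cv2.imwrite('pics/mz2.png',c)
for p in [(431,262),(545,327)]: print('scene',p,up('scene',*p,.004))
for p in [(265,360),(344,398)]: print('side',p,up('side',*p,.004))
```

```text
scene (431, 262) [0.3449 0.1641]
scene (545, 327) [0.3233 0.4216]
side (265, 360) [0.4821 0.165 ]
side (344, 398) [0.3347 0.1608]
```

View pics/mz.png

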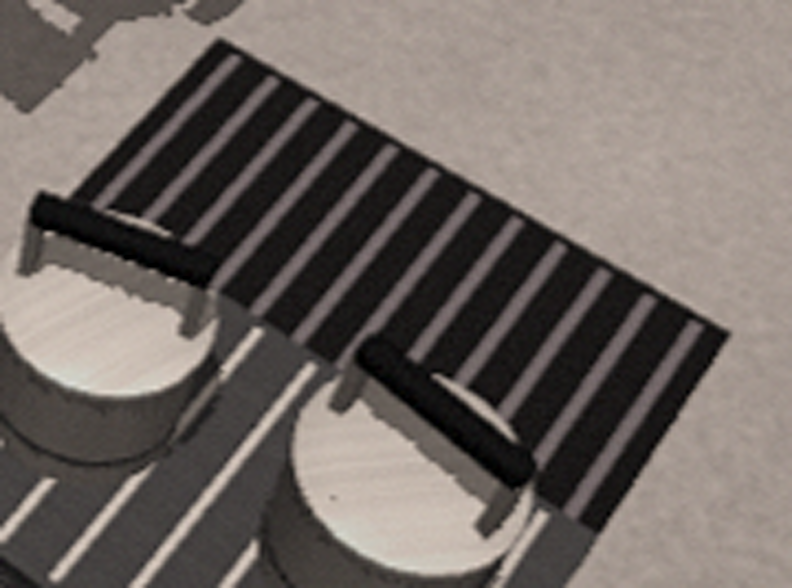

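View pics/mz2.png

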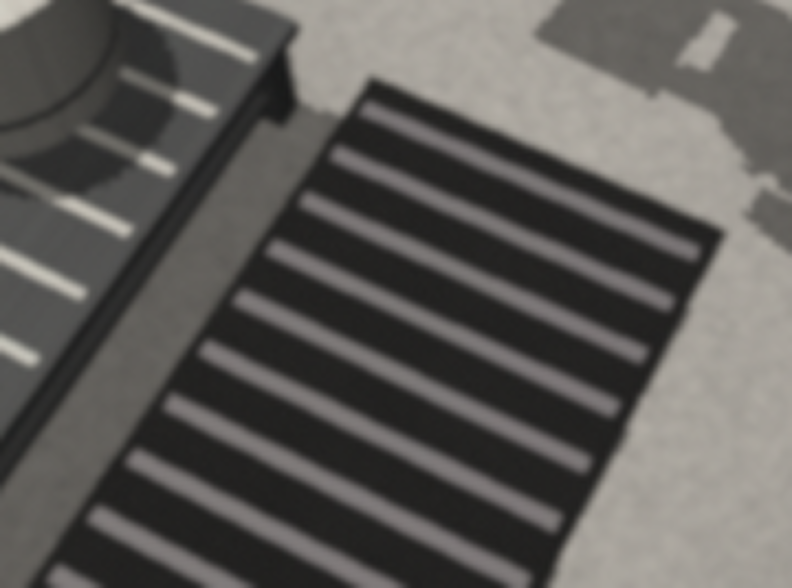

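Run:
```python
from h import *
def up(n,u,v,z):
    P=cams.camera_params(n);K=P['mtx'];R=P['R'];t=P['t']
    r=R.T@np.array([(u-K[0,2])/K[0,0],(v-K[1,2])/K[1,1],1]);C=-R.T@t
    return (C+r*(z-C[2])/r[2])[:2]
a=up('scene',430.3,259.3,.004)-[.002,0];b=up('scene',546,330,.004)-[.002,0]
c=up('side',264,358.4,.004)+[.002,0];d=up('side',344.2,396,.004)+[.002,0]
print(a,b,np.linalg.norm(a-b)); print(c,d,np.linalg.norm(c-d))
e=(b-a)/np.linalg.norm(b-a); print('y axis deg',np.degrees(np.arctan2(e[1],e[0])), 'mid of near edge',(a+b)/2,'centre',(a+b)/2+.075*np.array([e[1],-e[0]]))
f=(c-d)/np.linalg.norm(c-d); print('x axis deg',np.degrees(np.arctan2(f[1],f[0])),'centre2',(c+d)/2+.135*np.array([-f[1],f[0]]))
```

```text
[0.33773056 0.15867779] [0.32615438 0.42612027] 0.2676928946049331
[0.4872176 0.163242 ] [0.3379623  0.15760964] 0.14936152800927074
y axis deg 92.47848648277954 mid of near edge [0.33194247 0.29239903] centre [0.40687231 0.29564235]
x axis deg 2.161110648831761 centre2 [0.40749916 0.2953298 ]
```

Mat centre (0.407,0.2955), yaw 2.3°, consistent from both views. Going to can B.

apply_moves --increments '[{"offset": [0.026,0.044,-0.01],"delta_rot": [0,0.3,4.9],"gripper": 0.06},{"offset": [0.026,0.044,-0.01],"delta_rot": [0,0.3,4.9],"gripper": 0.06},{"offset": [0.026,0.044,-0.01],"delta_rot": [0,0.3,4.9],"gripper": 0.06},{"offset": [0.026,0.043,-0.01],"delta_rot": [0,0.3,4.9],"gripper": 0.06},{"offset": [0,0,0],"delta_rot": [0,0,0],"gripper": 0.06}]'

```text
t: 33.08
tcp_pos: [0.5989, 0.2507, 0.2976]
eef_rot: [3.131, 0.001, 1.878]
force: [-1.3, -0.6, -0.0]
finger_gap: 0.642
```

```bash
python3 wtab.py 10 .52 .65 .19 .3 .186 .21; python3 go.py .5805 .2453 .25 17
```

```text
[0.59887936 0.25069928 0.29758915] [1.79408361e+02 3.52895492e-02 1.07587037e+02]
1992 ((0.579430341720581, 0.24688377976417542), (0.01205039769411087, 0.06906437128782272), 17.702693939208984) mean [0.5791844  0.24851015 0.19517144] long axis 107.62627133606354 z [0.19277431 0.19550713 0.1968074 ]
off [-0.0182 -0.004  -0.0488] rot [-0.12  0.66 -0.48] J 17.5 q6 -2.5 F [-0.3  0.4 -0.6] T [-0.15  0.04 -0.04] gap mm 59.7 t 33.1
```

View pics/w10.png

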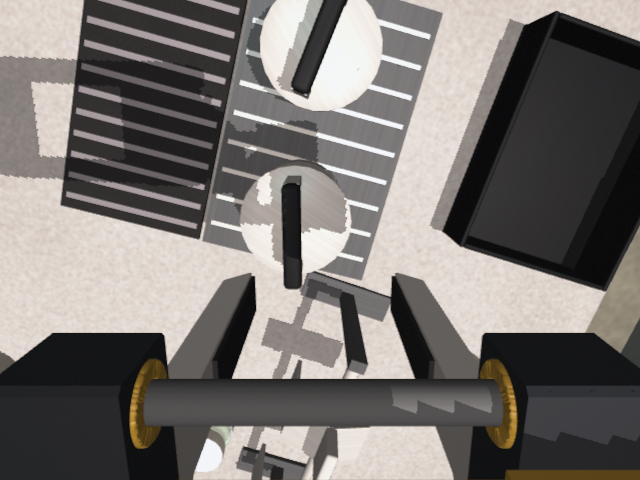

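The handle bar runs (291,180)-(291,285) in the wrist view, centre (0.5797,0.2463). Descending over it.

apply_moves --increments '[{"offset": [-0.019,-0.0045,-0.03],"delta_rot": [0,0.6,0],"gripper": 0.06},{"offset": [-0.001,0,-0.02],"delta_rot": [0,0,0],"gripper": 0.06},{"offset": [0,0,0],"delta_rot": [0,0,0],"gripper": 0.06}]'

```text
t: 33.5
tcp_pos: [0.5813, 0.2421, 0.251]
eef_rot: [3.135, 0.0, 1.871]
force: [1.0, 0.9, 0.6]
finger_gap: 0.636
```

```bash
python3 go.py .5797 .2463 .185 17.5
```

```text
off [-0.0016  0.0042 -0.066 ] rot [-0.11  0.36  0.3 ] J 17.2 q6 -2.5 F [1.  0.9 0.6] T [-0.12  0.06  0.03] gap mm 59.8 t 33.5
```

apply_moves --increments '[{"offset": [-0.0025,0.004,-0.03],"delta_rot": [0,0.4,0.3],"gripper": 0.06},{"offset": [-0.001,0.001,-0.025],"delta_rot": [0,0,0],"gripper": 0.05},{"offset": [0,0,0],"delta_rot": [0,0,0],"gripper": 0.04}]'

```text
t: 33.88
tcp_pos: [0.5819, 0.2452, 0.2017]
eef_rot: [3.132, -0.001, 1.872]
force: [-0.3, 0.1, 0.2]
finger_gap: 0.463
```

```bash
python3 go.py .5797 .2463 .185 17.5
```

```text
off [-0.0022  0.0011 -0.0167] rot [-0.21  0.54  0.25] J 17.2 q6 -2.3 F [-0.3  0.1  0.2] T [-0.07  0.09 -0.04] gap mm 43.5 t 33.9
```

apply_moves --grip_force 40 --increments '[{"offset": [-0.0035,0.001,-0.013],"delta_rot": [-0.2,0.6,0.2],"gripper": 0.035},{"offset": [-0.0005,0,-0.002],"delta_rot": [0,0,0],"gripper": 0.028},{"offset": [0,0,0],"delta_rot": [0,0,0],"gripper": 0.022}]'

```text
t: 34.25
tcp_pos: [0.5806, 0.2461, 0.1908]
eef_rot: [3.136, 0.0, 1.874]
force: [-0.4, -0.0, 0.7]
finger_gap: 0.247
```

```bash
python3 go.py .5797 .2463 .185 17.5
```

```text
off [-0.0009  0.0002 -0.0058] rot [-0.1   0.32  0.11] J 17.4 q6 -2.3 F [-0.4 -0.   0.7] T [-0.06  0.03  0.02] gap mm 23.2 t 34.2
```

apply_moves --increments '[{"offset": [-0.0015,0.0002,-0.006],"delta_rot": [0,0.3,0],"gripper": 0.022},{"offset": [0,0,0],"delta_rot": [0,0,0],"gripper": 0.008},{"offset": [0,0,0],"delta_rot": [0,0,0],"gripper": 0.008},{"offset": [0,0,0],"delta_rot": [0,0,0],"gripper": 0.008},{"offset": [0,0,0],"delta_rot": [0,0,0],"gripper": 0.008}]'

```text
t: 34.88
tcp_pos: [0.5799, 0.2465, 0.1856]
eef_rot: [3.139, -0.001, 1.874]
force: [0.9, 0.2, 1.0]
finger_gap: 0.124
```

```bash
python3 go.py .5797 .2463 .185 17.5
```

```text
off [-0.0002 -0.0002 -0.0006] rot [-0.12  0.14  0.11] J 17.4 q6 -2.3 F [0.9 0.2 1. ] T [-0.06 -0.09 -0.06] gap mm 11.7 t 34.9
```

apply_moves --increments '[{"offset": [0,0,0.01],"delta_rot": [0,0,0],"gripper": 0.008},{"offset": [0,0,0.02],"delta_rot": [0,0,0],"gripper": 0.008},{"offset": [0,0,0.025],"delta_rot": [0,0,0],"gripper": 0.008},{"offset": [0,0,0.002],"delta_rot": [0,0,0],"gripper": 0.008}]'

```text
t: 35.38
tcp_pos: [0.5764, 0.2458, 0.2402]
eef_rot: [-3.134, -0.002, 1.875]
force: [1.0, 0.3, -4.3]
finger_gap: 0.121
```

```bash
python3 go.py .409 .238 .24 17.5
```

```text
off [-0.1674 -0.0078 -0.0002] rot [ 0.01 -0.43  0.1 ] J 17.4 q6 -2.3 F [ 1.   0.3 -4.3] T [-0.06 -0.03  0.01] gap mm 11.3 t 35.4
```

apply_moves --increments '[{"offset": [-0.03,-0.001,0.002],"delta_rot": [0,0,0],"gripper": 0.008},{"offset": [-0.04,-0.002,0.002],"delta_rot": [0,0,0],"gripper": 0.008},{"offset": [-0.04,-0.002,0.002],"delta_rot": [0,0,0],"gripper": 0.008},{"offset": [-0.03,-0.002,0.002],"delta_rot": [0,0,0],"gripper": 0.008},{"offset": [-0.015,-0.001,0.001],"delta_rot": [0,0,0],"gripper": 0.008}]'

```text
t: 36.0
tcp_pos: [0.4139, 0.2359, 0.2421]
eef_rot: [-3.123, -0.002, 1.873]
force: [0.1, -0.1, -3.2]
finger_gap: 0.125
```

apply_moves --increments '[{"offset": [0,0,0.001],"delta_rot": [0,0,0],"gripper": 0.008}]'

```text
t: 36.12
tcp_pos: [0.4131, 0.2358, 0.2426]
eef_rot: [-3.122, -0.002, 1.874]
force: [-0.3, 0.4, -4.2]
finger_gap: 0.122
```

```bash
python3 go.py .409 .238 .1296 17.5
```

```text
off [-0.0041  0.0022 -0.113 ] rot [ 0.22 -1.09  0.14] J 17.4 q6 1.8 F [-0.3  0.4 -4.2] T [-0.05 -0.02 -0.05] gap mm 11.4 t 36.1
```

apply_moves --increments '[{"offset": [-0.004,0.002,-0.04],"delta_rot": [0.2,-1,0],"gripper": 0.008},{"offset": [0,0,-0.04],"delta_rot": [0,0,0],"gripper": 0.008},{"offset": [0,0,0],"delta_rot": [0,0,0],"gripper": 0.008}]'

```text
t: 36.5
tcp_pos: [0.4133, 0.2382, 0.162]
eef_rot: [3.137, 0.0, 1.873]
force: [0.2, 0.2, -4.7]
finger_gap: 0.124
```

```bash
python3 go.py .409 .238 .1296 17.5; python3 -c "
from h import *
grab('scene','scene11.png')"
```

```text
off [-0.0043 -0.0002 -0.0324] rot [-0.06  0.27  0.21] J 17.3 q6 2.3 F [ 0.2  0.2 -4.7] T [-0.02  0.09 -0.01] gap mm 11.6 t 36.5
```

View pics/scene11.png

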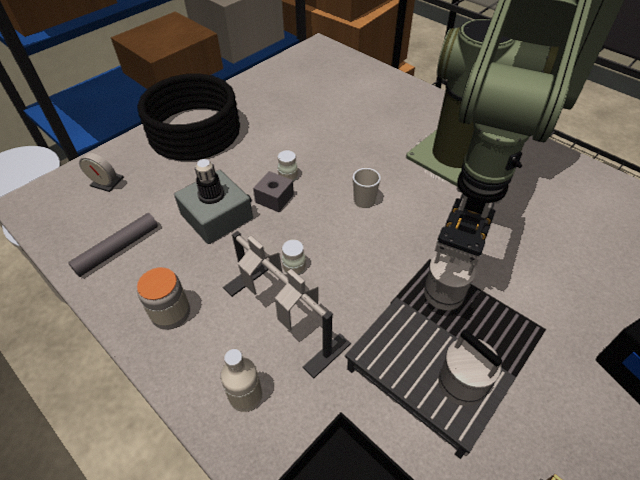

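apply_moves --increments '[{"offset": [-0.005,0,-0.016],"delta_rot": [0,0.2,0],"gripper": 0.008},{"offset": [-0.001,0,-0.011],"delta_rot": [0,0,0],"gripper": 0.008},{"offset": [0,0,0],"delta_rot": [0,0,0],"gripper": 0.008}]'

```text
t: 36.92
tcp_pos: [0.4127, 0.24, 0.1392]
eef_rot: [3.128, -0.001, 1.872]
force: [-0.2, 0.2, -4.2]
finger_gap: 0.119
```

```bash
python3 go.py .409 .238 .1296 17.5
```

```text
off [-0.0037 -0.002  -0.0096] rot [-0.31  0.73  0.25] J 17.3 q6 2.5 F [-0.2  0.2 -4.2] T [-0.06  0.04 -0.02] gap mm 11.2 t 36.9
```

apply_moves --increments '[{"offset": [-0.003,-0.001,-0.006],"delta_rot": [-0.3,0.7,0],"gripper": 0.008},{"offset": [-0.001,0,-0.003],"delta_rot": [0,0,0],"gripper": 0.008},{"offset": [0,0,0],"delta_rot": [0,0,0],"gripper": 0.008}]'

```text
t: 37.3
tcp_pos: [0.4094, 0.2393, 0.1307]
eef_rot: [3.14, 0.0, 1.872]
force: [0.1, 0.1, -4.0]
finger_gap: 0.122
```

```bash
python3 go.py .409 .238 .1296 17.5
```

```text
off [-0.0004 -0.0013 -0.0011] rot [-0.03  0.11  0.25] J 17.3 q6 2.6 F [ 0.1  0.1 -4. ] T [-0.04  0.04 -0.03] gap mm 11.5 t 37.3
```

apply_moves --increments '[{"offset": [0,0,-0.002],"delta_rot": [0,0,0],"gripper": 0.008},{"offset": [0,0,-0.001],"delta_rot": [0,0,0],"gripper": 0.008}]'

```text
t: 37.55
tcp_pos: [0.4105, 0.2396, 0.1296]
eef_rot: [3.137, 0.0, 1.872]
force: [-3.2, -1.3, 5.0]
finger_gap: 0.126
```

```bash
python3 go.py .409 .238 .1296 17.5
```

```text
off [-0.0015 -0.0016 -0.    ] rot [-0.06  0.24  0.23] J 17.3 q6 2.6 F [-3.2 -1.3  5. ] T [-0.34  0.72 -0.02] gap mm 11.8 t 37.5
```

Standing on the mat (contact at +5 N). Release and rise.

apply_moves --increments '[{"offset": [-0.001,0,0],"delta_rot": [0,0,0],"gripper": 0.02},{"offset": [0,0,0],"delta_rot": [0,0,0],"gripper": 0.035},{"offset": [0,0,0],"delta_rot": [0,0,0],"gripper": 0.05},{"offset": [0,0,0.02],"delta_rot": [0,0,0],"gripper": 0.06},{"offset": [0,0,0.05],"delta_rot": [0,0,0],"gripper": 0.06}]'

```text
t: 38.17
tcp_pos: [0.4081, 0.2391, 0.1981]
eef_rot: [-3.141, 0.0, 1.872]
force: [0.1, 1.2, 0.5]
finger_gap: 0.599
```

apply_moves --increments '[{"offset": [0,0,0.06],"delta_rot": [0,0,0],"gripper": 0.06},{"offset": [0.03,0.03,0.045],"delta_rot": [0,0,-6],"gripper": 0.06},{"offset": [0.04,0.035,0],"delta_rot": [0,0,-6],"gripper": 0.06},{"offset": [0.04,0.035,0],"delta_rot": [0,0,-6],"gripper": 0.06},{"offset": [0.035,0.03,0],"delta_rot": [0,0,-6],"gripper": 0.06}]'

```text
t: 38.8
tcp_pos: [0.5582, 0.3726, 0.3145]
eef_rot: [3.127, -0.006, 1.438]
force: [1.3, 0.6, 0.5]
finger_gap: 0.636
```

apply_moves --increments '[{"offset": [0,0,0.001],"delta_rot": [0,0,0],"gripper": 0.06}]'

```text
t: 38.92
tcp_pos: [0.5595, 0.3738, 0.3124]
eef_rot: [3.13, -0.004, 1.438]
force: [0.4, 0.1, -0.6]
finger_gap: 0.638
```

```bash
python3 wtab.py 12 .52 .65 .31 .43 .186 .21; python3 go.py .563 .3675 .25 -6; python3 -c "
from h import *
grab('scene','scene12.png')"
```

```text
[0.55951999 0.37380964 0.31241125] [179.32620236  -0.21798408  82.40846621]
1737 ((0.5612874627113342, 0.36881986260414124), (0.06980063021183014, 0.011979459784924984), 84.20687866210938) mean [0.5614571  0.37084038 0.19526548] long axis 84.1967718118841 z [0.19327245 0.19545923 0.19672696]
off [ 0.0043 -0.0056 -0.0636] rot [-0.15  0.74  1.58] J -7.6 q6 34.0 F [-0.6  0.2  0. ] T [-0.09  0.09 -0.05] gap mm 60.0 t 39.0
```

View pics/w12.png

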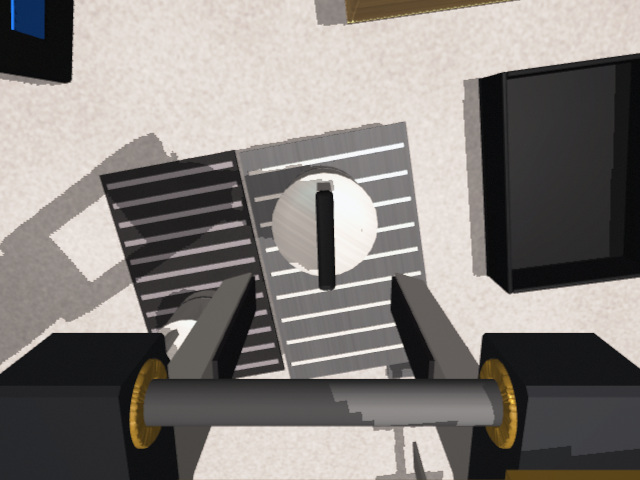

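View pics/scene12.png

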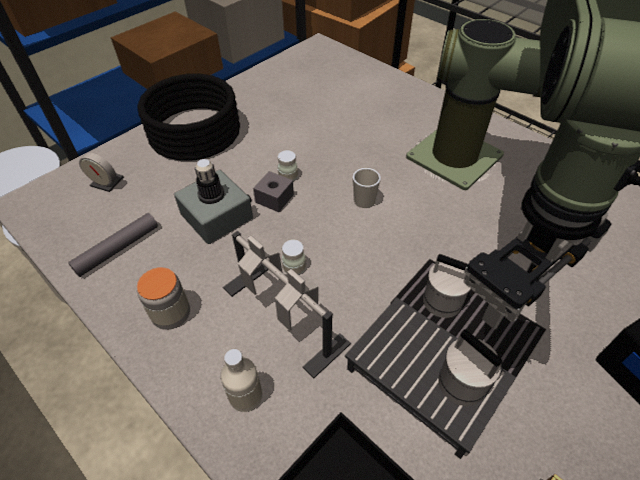

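Can B stands on the mat (scene (449,288)). Can A's handle is at (0.5613,0.3688), J −5.8. Descending.

apply_moves --increments '[{"offset": [0.002,-0.005,-0.03],"delta_rot": [-0.1,0.7,1.8],"gripper": 0.06},{"offset": [-0.001,0,-0.03],"delta_rot": [0,0,0],"gripper": 0.06},{"offset": [0,0,0],"delta_rot": [0,0,0],"gripper": 0.06}]'

```text
t: 39.4
tcp_pos: [0.557, 0.3653, 0.2572]
eef_rot: [3.137, -0.003, 1.472]
force: [0.1, 0.0, 0.5]
finger_gap: 0.642
```

```bash
python3 go.py .5613 .3688 .185 -5.8
```

```text
off [ 0.0043  0.0035 -0.0722] rot [-0.15  0.28 -0.15] J -5.7 q6 31.5 F [0.1 0.  0.5] T [-0.1   0.06  0.  ] gap mm 60.3 t 39.4
```

apply_moves --increments '[{"offset": [0.003,0.0025,-0.03],"delta_rot": [-0.1,0.3,-0.1],"gripper": 0.06},{"offset": [0,0,-0.026],"delta_rot": [0,0,0],"gripper": 0.05},{"offset": [0,0,0],"delta_rot": [0,0,0],"gripper": 0.045}]'

```text
t: 39.78
tcp_pos: [0.561, 0.3675, 0.2083]
eef_rot: [3.133, -0.006, 1.471]
force: [0.5, 0.0, 1.0]
finger_gap: 0.485
```

```bash
python3 go.py .5613 .3688 .185 -5.8
```

```text
off [ 0.0003  0.0013 -0.0233] rot [-0.29  0.51 -0.06] J -5.7 q6 31.6 F [0.5 0.  1. ] T [-0.07  0.12  0.02] gap mm 45.6 t 39.8
```

apply_moves --increments '[{"offset": [-0.0005,0.0005,-0.014],"delta_rot": [-0.3,0.6,0],"gripper": 0.035},{"offset": [-0.001,0,-0.008],"delta_rot": [0,0,0],"gripper": 0.03},{"offset": [0,0,0],"delta_rot": [0,0,0],"gripper": 0.025}]'

```text
t: 40.15
tcp_pos: [0.5613, 0.3688, 0.1906]
eef_rot: [3.137, -0.003, 1.471]
force: [0.2, -0.1, 0.8]
finger_gap: 0.273
```

```bash
python3 go.py .5613 .3688 .185 -5.8
```

```text
off [ 0.     -0.     -0.0056] rot [-0.17  0.28 -0.07] J -5.7 q6 31.6 F [ 0.2 -0.1  0.8] T [-0.09  0.04  0.  ] gap mm 25.7 t 40.1
```

apply_moves --increments '[{"offset": [-0.0005,0,-0.006],"delta_rot": [-0.1,0.3,0],"gripper": 0.022},{"offset": [0,0,0],"delta_rot": [0,0,0],"gripper": 0.008},{"offset": [0,0,0],"delta_rot": [0,0,0],"gripper": 0.008},{"offset": [0,0,0],"delta_rot": [0,0,0],"gripper": 0.008},{"offset": [0,0,0],"delta_rot": [0,0,0],"gripper": 0.008}]'

```text
t: 40.78
tcp_pos: [0.562, 0.3691, 0.1853]
eef_rot: [3.14, -0.002, 1.471]
force: [1.0, 0.4, -0.8]
finger_gap: 0.122
```

apply_moves --increments '[{"offset": [0,0,0.01],"delta_rot": [0,0,0],"gripper": 0.008},{"offset": [0,0,0.02],"delta_rot": [0,0,0],"gripper": 0.008},{"offset": [0,0,0.025],"delta_rot": [0,0,0],"gripper": 0.008},{"offset": [0,0,0.002],"delta_rot": [0,0,0],"gripper": 0.008}]'

```text
t: 41.28
tcp_pos: [0.5566, 0.367, 0.2364]
eef_rot: [-3.129, 0.006, 1.471]
force: [0.6, 0.8, -7.4]
finger_gap: 0.123
```

```bash
python3 go.py .4048 .353 .24 -5.8
```

```text
off [-0.1518 -0.014   0.0036] rot [ 0.28 -0.77 -0.08] J -5.7 q6 31.6 F [ 0.6  0.8 -7.4] T [0.04 0.02 0.02] gap mm 11.6 t 41.3
```

apply_moves --increments '[{"offset": [-0.028,-0.002,0.003],"delta_rot": [0,-0.4,0],"gripper": 0.008},{"offset": [-0.036,-0.002,0.003],"delta_rot": [0,0,0],"gripper": 0.008},{"offset": [-0.036,-0.002,0.003],"delta_rot": [0,0,0],"gripper": 0.008},{"offset": [-0.028,-0.002,0.003],"delta_rot": [0,0,0],"gripper": 0.008},{"offset": [-0.014,-0.001,0.002],"delta_rot": [0,0,0],"gripper": 0.008}]'

```text
t: 41.9
tcp_pos: [0.4063, 0.3543, 0.2404]
eef_rot: [-3.121, 0.015, 1.47]
force: [0.1, 0.2, -7.0]
finger_gap: 0.124
```

apply_moves --increments '[{"offset": [0,0,0.002],"delta_rot": [0,0,0],"gripper": 0.008}]'

```text
t: 42.02
tcp_pos: [0.4053, 0.354, 0.2415]
eef_rot: [-3.12, 0.016, 1.47]
force: [1.2, 0.6, -6.6]
finger_gap: 0.125
```

```bash
python3 go.py .4048 .353 .1293 -5.8
```

```text
off [-0.0005 -0.001  -0.1122] rot [ 0.8  -1.31 -0.04] J -5.8 q6 37.7 F [ 1.2  0.6 -6.6] T [-0.07 -0.06  0.02] gap mm 11.8 t 42.0
```

apply_moves --increments '[{"offset": [-0.001,-0.001,-0.035],"delta_rot": [0.8,-1.3,0],"gripper": 0.008},{"offset": [0,0,-0.03],"delta_rot": [0,0,0],"gripper": 0.008},{"offset": [0,0,0],"delta_rot": [0,0,0],"gripper": 0.008}]'

```text
t: 42.4
tcp_pos: [0.4082, 0.3533, 0.1758]
eef_rot: [3.136, -0.002, 1.469]
force: [-0.2, -0.3, -6.3]
finger_gap: 0.123
```

```bash
python3 go.py .4048 .353 .1293 -5.8; python3 -c "
from wf import *
for n in ['scene','side']:
    im,d,P=grab(n,n+'13.png'); W=world(d,P); circ(sel(W,.34,.49,.17,.30,.082,.1),n+' canB lid'); circ(sel(W,.34,.49,.16,.30,.125,.15),n+' handle')"
```

```text
off [-0.0034 -0.0003 -0.0465] rot [-0.08  0.31  0.04] J -5.8 q6 37.6 F [-0.2 -0.3 -6.3] T [-0.14  0.09 -0.03] gap mm 11.6 t 42.4
scene canB lid 1091 enc [0.4136 0.2389] 0.0423 z [0.0859 0.0908 0.0934]
scene handle 304 enc [0.4138 0.2385] 0.0351 z [0.1299 0.1379 0.1409]
side canB lid 1400 enc [0.41   0.2376] 0.0424 z [0.0857 0.0891 0.0915]
side handle 432 enc [0.4092 0.2375] 0.0356 z [0.1322 0.1374 0.1393]
```

View pics/side13.png

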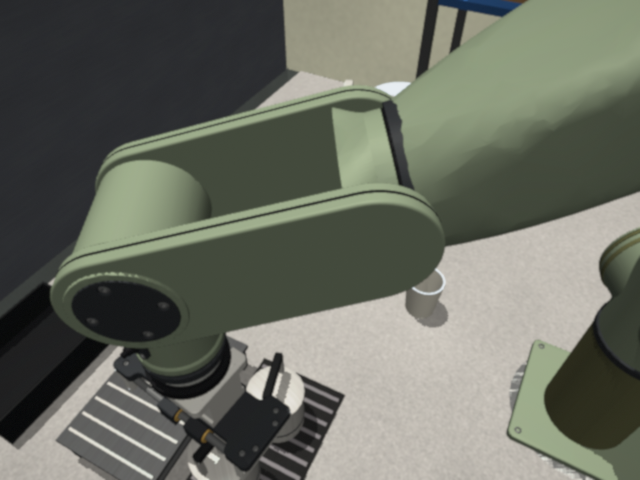

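Can B is undisturbed at (0.412,0.238). Continue lowering can A.

apply_moves --increments '[{"offset": [-0.004,0,-0.025],"delta_rot": [0,0.4,0],"gripper": 0.008},{"offset": [-0.001,0,-0.015],"delta_rot": [0,0,0],"gripper": 0.008},{"offset": [0,0,0],"delta_rot": [0,0,0],"gripper": 0.008}]'

```text
t: 42.88
tcp_pos: [0.4104, 0.3573, 0.1435]
eef_rot: [3.129, -0.012, 1.468]
force: [0.2, -0.4, -6.5]
finger_gap: 0.124
```

```bash
python3 go.py .4048 .353 .1293 -5.8
```

```text
off [-0.0056 -0.0043 -0.0142] rot [-0.63  0.79  0.09] J -5.9 q6 37.7 F [ 0.2 -0.4 -6.5] T [-0.2   0.1   0.02] gap mm 11.6 t 42.9
```

apply_moves --increments '[{"offset": [-0.005,-0.004,-0.008],"delta_rot": [-0.6,0.9,0],"gripper": 0.008},{"offset": [-0.001,0,-0.004],"delta_rot": [0,0,0],"gripper": 0.008},{"offset": [0,0,0],"delta_rot": [0,0,0],"gripper": 0.008}]'

```text
t: 43.25
tcp_pos: [0.4059, 0.3541, 0.1334]
eef_rot: [3.14, -0.003, 1.468]
force: [0.5, -0.2, -6.4]
finger_gap: 0.122
```

```bash
python3 go.py .4048 .353 .1293 -5.8
```

```text
off [-0.0011 -0.0011 -0.0041] rot [-0.14  0.08  0.09] J -5.9 q6 37.7 F [ 0.5 -0.2 -6.4] T [-0.08  0.06 -0.03] gap mm 11.4 t 43.2
```

apply_moves --increments '[{"offset": [-0.001,-0.001,-0.003],"delta_rot": [0,0,0],"gripper": 0.008},{"offset": [0,0,-0.002],"delta_rot": [0,0,0],"gripper": 0.008},{"offset": [0,0,-0.001],"delta_rot": [0,0,0],"gripper": 0.008}]'

```text
t: 43.62
tcp_pos: [0.4057, 0.3534, 0.1293]
eef_rot: [3.139, -0.004, 1.468]
force: [-3.5, -1.7, 3.0]
finger_gap: 0.127
```

```bash
python3 go.py .4048 .353 .1293 -5.8
```

```text
off [-0.0009 -0.0004 -0.    ] rot [-0.18  0.19  0.08] J -5.9 q6 37.7 F [-3.5 -1.7  3. ] T [-0.5   0.69 -0.  ] gap mm 11.9 t 43.6
```

apply_moves --increments '[{"offset": [-0.001,0,0],"delta_rot": [0,0,0],"gripper": 0.02},{"offset": [0,0,0],"delta_rot": [0,0,0],"gripper": 0.035},{"offset": [0,0,0],"delta_rot": [0,0,0],"gripper": 0.05},{"offset": [0,0,0.02],"delta_rot": [0,0,0],"gripper": 0.06},{"offset": [0,0,0.05],"delta_rot": [0,0,0],"gripper": 0.06}]'

```text
t: 44.25
tcp_pos: [0.4054, 0.3539, 0.1999]
eef_rot: [3.138, -0.004, 1.468]
force: [-0.9, 0.9, -0.5]
finger_gap: 0.603
```

apply_moves --increments '[{"offset": [0,0,0.06],"delta_rot": [0,0,0],"gripper": 0.06},{"offset": [0,0,0.06],"delta_rot": [0,0,0],"gripper": 0.06},{"offset": [-0.03,0.05,0.01],"delta_rot": [0,0,0],"gripper": 0.06},{"offset": [-0.03,0.05,0.005],"delta_rot": [0,0,0],"gripper": 0.06},{"offset": [-0.05,0.03,0.005],"delta_rot": [0,0,0],"gripper": 0.06}]'

```text
t: 44.88
tcp_pos: [0.2991, 0.4869, 0.3519]
eef_rot: [3.126, -0.016, 1.458]
force: [0.7, 0.6, -0.1]
finger_gap: 0.642
```

apply_moves --increments '[{"offset": [-0.05,0.03,0.005],"delta_rot": [0,0,0],"gripper": 0.06},{"offset": [-0.05,0.03,0.005],"delta_rot": [0,0,0],"gripper": 0.06},{"offset": [0,0,0],"delta_rot": [0,0,0],"gripper": 0.06},{"offset": [0,0,0],"delta_rot": [0,0,0],"gripper": 0.06}]'

```text
t: 45.38
tcp_pos: [0.1931, 0.5514, 0.364]
eef_rot: [3.124, -0.021, 1.464]
force: [-0.3, -0.1, 0.3]
finger_gap: 0.637
```

```bash
cat > fin.py <<'E'
from wf import *
import sys
t=sys.argv[1]
s=status.read_state();print('t',s['t'],s['tcp_pos'])
for n in ['scene','side']:
    im,d,P=grab(n,n+t+'.png'); W=world(d,P)
    for nm,b in {'canB lid':(.33,.49,.17,.295,.082,.1),'canA lid':(.33,.49,.30,.42,.082,.1),'hop':(.5,.62,-.1,0,.05,.09),'yeast':(.345,.405,-.32,-.22,.06,.09),'br1 tab':(.62,.70,-.07,0,.172,.2),'br2 tab':(.62,.70,.03,.11,.172,.2),'head':(.54,.63,-.34,-.24,.14,.185),'sleeve':(.54,.63,-.34,-.24,.09,.127)}.items():
        q=sel(W,*b)
        if len(q)>8: circ(q,n+' '+nm)
        else: print(n,nm,'few')
E
python3 fin.py 14; python3 go.py .2 .5 .3
```

```text
t 45.375 [0.1931193  0.55139262 0.36404984]
scene canB lid 1097 enc [0.414  0.2384] 0.0424 z [0.0859 0.0908 0.0935]
scene canA lid 1244 enc [0.4085 0.3517] 0.0424 z [0.0856 0.0907 0.0936]
scene hop 362 enc [ 0.5618 -0.0489] 0.0237 z [0.0568 0.0691 0.0715]
scene yeast 206 enc [ 0.3676 -0.2714] 0.0239 z [0.0624 0.0693 0.0717]
scene br1 tab 145 enc [ 0.659  -0.0364] 0.0191 z [0.1733 0.1847 0.1875]
scene br2 tab 173 enc [0.6607 0.0701] 0.0183 z [0.1742 0.1851 0.1877]
scene head 316 enc [ 0.5843 -0.2933] 0.021 z [0.1431 0.1627 0.172 ]
scene sleeve 376 enc [ 0.5846 -0.2922] 0.0259 z [0.0928 0.1156 0.1265]
side canB lid 2115 enc [0.4098 0.2375] 0.0423 z [0.0853 0.0888 0.0914]
side canA lid 1849 enc [0.4052 0.351 ] 0.0423 z [0.0856 0.0891 0.0915]
side hop 544 enc [ 0.5779 -0.0369] 0.0458 z [0.056  0.0675 0.085 ]
side yeast 287 enc [ 0.3622 -0.2715] 0.0244 z [0.0622 0.0676 0.0697]
side br1 tab 157 enc [ 0.6545 -0.037 ] 0.0193 z [0.1735 0.1817 0.1859]
side br2 tab 184 enc [0.6581 0.0695] 0.0188 z [0.173  0.1824 0.1855]
side head 327 enc [ 0.5793 -0.2932] 0.0213 z [0.1417 0.1597 0.1694]
side sleeve 442 enc [ 0.5803 -0.2931] 0.0268 z [0.0925 0.1141 0.1247]
off [ 0.0062 -0.051  -0.064 ] rot [-1.11  1.1   0.01] J -6.2 q6 68.6 F [0.1 0.3 0.3] T [-0.15  0.07  0.02] gap mm 59.9 t 45.5
```

View pics/scene14.png

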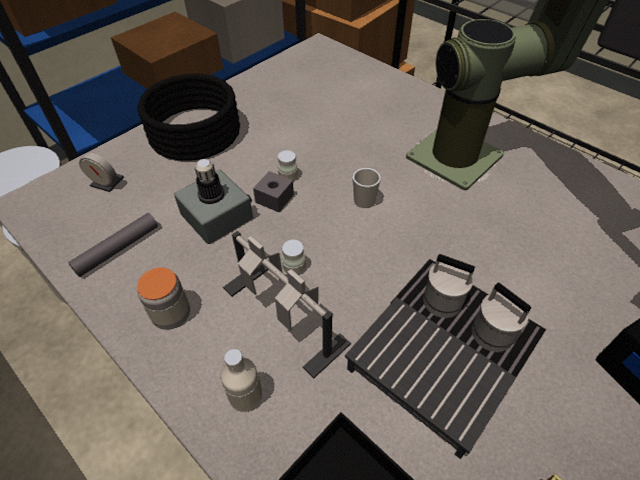

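View pics/side14.png

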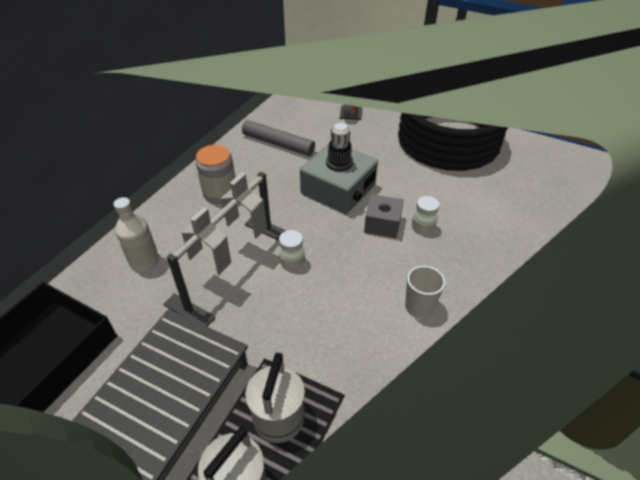

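All is in place in both views. The knock could still come, so I wait a few seconds and look again before handing in.

apply_moves --increments '[{"offset": [0,0,0.003],"delta_rot": [0,0,0],"gripper": 0.06},{"offset": [0,0,0.002],"delta_rot": [0,0,0],"gripper": 0.06},{"offset": [0,0,0.002],"delta_rot": [0,0,0],"gripper": 0.06},{"offset": [0,0,0.002],"delta_rot": [0,0,0],"gripper": 0.06},{"offset": [0,0,0.002],"delta_rot": [0,0,0],"gripper": 0.06}]'

```text
t: 46.1
tcp_pos: [0.1975, 0.5494, 0.3755]
eef_rot: [3.124, -0.021, 1.456]
force: [-0.7, -0.3, -0.1]
finger_gap: 0.639
```

apply_moves --increments '[{"offset": [0,0,0.002],"delta_rot": [0,0,0],"gripper": 0.06},{"offset": [0,0,0.002],"delta_rot": [0,0,0],"gripper": 0.06},{"offset": [0,0,0.002],"delta_rot": [0,0,0],"gripper": 0.06},{"offset": [0,0,0.002],"delta_rot": [0,0,0],"gripper": 0.06},{"offset": [0,0,0.002],"delta_rot": [0,0,0],"gripper": 0.06}]'

```text
t: 46.72
tcp_pos: [0.1972, 0.5495, 0.3862]
eef_rot: [3.124, -0.021, 1.457]
force: [-0.5, -0.0, 0.3]
finger_gap: 0.638
```

apply_moves --increments '[{"offset": [0,0,0.002],"delta_rot": [0,0,0],"gripper": 0.06},{"offset": [0,0,0.002],"delta_rot": [0,0,0],"gripper": 0.06},{"offset": [0,0,0.002],"delta_rot": [0,0,0],"gripper": 0.06},{"offset": [0,0,0.002],"delta_rot": [0,0,0],"gripper": 0.06},{"offset": [0,0,0.002],"delta_rot": [0,0,0],"gripper": 0.06}]'

```text
t: 47.35
tcp_pos: [0.1972, 0.5495, 0.3969]
eef_rot: [3.124, -0.021, 1.457]
force: [0.5, 0.8, -0.5]
finger_gap: 0.643
```

apply_moves --increments '[{"offset": [0,0,0.002],"delta_rot": [0,0,0],"gripper": 0.06},{"offset": [0,0,0.002],"delta_rot": [0,0,0],"gripper": 0.06},{"offset": [0,0,0.002],"delta_rot": [0,0,0],"gripper": 0.06},{"offset": [0,0,0.002],"delta_rot": [0,0,0],"gripper": 0.06},{"offset": [0,0,0.002],"delta_rot": [0,0,0],"gripper": 0.06}]'

```text
t: 47.98
tcp_pos: [0.1972, 0.5495, 0.4076]
eef_rot: [3.124, -0.021, 1.457]
force: [0.8, -0.0, 0.7]
finger_gap: 0.639
```

```bash
python3 fin.py 15; python3 go.py .2 .5 .3
```

```text
t 47.975 [0.19716554 0.54950324 0.40759479]
scene canB lid 1089 enc [0.4138 0.2392] 0.0423 z [0.086  0.0907 0.0935]
scene canA lid 1240 enc [0.4082 0.3517] 0.042 z [0.0859 0.0908 0.0935]
scene hop 367 enc [ 0.5785 -0.0355] 0.0448 z [0.0569 0.0691 0.072 ]
scene yeast 203 enc [ 0.3668 -0.271 ] 0.0247 z [0.0628 0.0691 0.0722]
scene br1 tab 144 enc [ 0.6591 -0.0376] 0.019 z [0.1739 0.1854 0.188 ]
scene br2 tab 175 enc [0.6607 0.0704] 0.0184 z [0.1733 0.1849 0.1876]
scene head 315 enc [ 0.5847 -0.2936] 0.0213 z [0.143  0.1628 0.1718]
scene sleeve 387 enc [ 0.586  -0.2882] 0.0286 z [0.0931 0.1156 0.1264]
side canB lid few
side canA lid few
side hop 540 enc [ 0.5779 -0.0367] 0.0458 z [0.0559 0.0675 0.0838]
side yeast few
side br1 tab 151 enc [ 0.654  -0.0369] 0.0184 z [0.1733 0.182  0.1853]
side br2 tab 185 enc [0.6563 0.0691] 0.019 z [0.1733 0.1822 0.1852]
side head 322 enc [ 0.5781 -0.2937] 0.0219 z [0.1426 0.1599 0.1693]
side sleeve 442 enc [ 0.5799 -0.2935] 0.0265 z [0.0926 0.1139 0.1249]
off [ 0.0028 -0.0496 -0.1079] rot [-1.1   1.14  0.01] J -6.5 q6 68.5 F [-0.2  0.1 -0.7] T [-0.05  0.14 -0.04] gap mm 59.9 t 48.1
```

View pics/scene15.png

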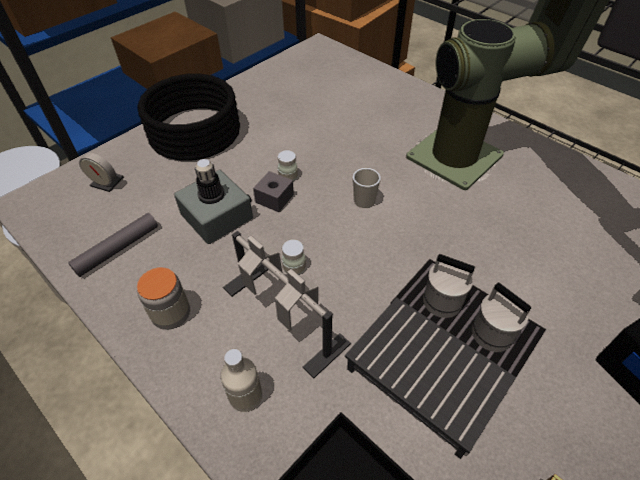

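The scene view shows no change: cans upright on the mat at (449,288) and (499,317), brackets on the bar at (252,258) and (290,293), and the head in the chuck at (205,170). Handing in.

```bash
python3 -c "
from h import *
print(workorder.finish_job())"
```

```text
the job is handed in; nothing more can be done
None
```

I did all the steps and handed the job in at about t = 48 s; it reported no verdict.

- **Scrubbing head:** moved from the holder into the chuck until the shank touched the floor, with its top at about 171 mm as expected. I turned the sleeve about 3.2 rad until it went stiff, and the twist finished at 1.27 N m. The last 0.35 rad of gripper turn may have been partly slip.
- **Brackets:** the two that were there hang astride the bar, at about −59 mm and +48 mm from its middle. Tab heights match the ridge resting on the bar.
- **Canisters:** both went from the stand to the drain mat and stand upright. They are within about 5 mm in x and 58 mm in y of the mat's centre. I saw no knock.
- **Jars:** both look unmoved in the pictures, and the arm stood clear of everything.

**Checks that disagreed or failed:**
- **Camera offset:** the scene and side cameras differ by 3–5 mm in x throughout. I averaged them and checked the grasps with the wrist camera.
- **Last side picture:** the arm hid the canisters and the yeast jar, so for those the final check rests on the scene view alone. The side view 2.5 s earlier agreed with it.
- **Jar fits:** the hop jar's fit in the last pictures took in part of something else, so for that jar I relied on the picture itself.
- **Jaw forces:** I could not measure them directly. I inferred the clamp from the twist and from the head staying centred to about 1 mm on the sleeve after release.

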